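# Check and sort a batch of laser-driver modules

## Robot

A 6-joint arm with a two-finger parallel gripper is mounted at the origin on the work surface. World frame = base frame: x ahead of the robot, y to its left, z up, the work surface at z = 0. Lengths are in m, angles in degrees, forces in N, time in s.
With the tool pointing down it reaches from about 0.3 to 0.75 m from the base axis. Payload 8.5 kg.
Tool frame: the origin (TCP) lies midway between the tips of the shut fingers; the grasp point (between the pads) lies 19 mm behind it (env.grasp_offset is the distance from the TCP to the grasp point, in m); z points along the fingers, y is the line along which they close (so a half turn about z gives the same grasp; the last joint's range is limited). The gripper opens to 85 mm and grips with 20 to 120 N. Pads are 22 mm wide; open, the fingers measure 114 mm over their backs; the gripper's body (76 mm by 85 mm) begins 54 mm behind the grasp point. The pads swing forward as they close: fully open they stand 13 mm farther back than shut.
Start: joints at [-89.456, 21.807, 74.336, -0, 83.858, -12.336], TCP at [0.123, -0.536, 0.196] pointing down, gripper open.
Joint ranges: [-178.18, 178.18], [-50.72, 133.34], [12.68, 142.11], [-81.47, 261.47], [9.98, 163.14], [-165.26, 165.26]. Speed limits (degrees/s): [136.94, 136.94, 180, 180, 180, 180].

## Interface

Orientations are given as a 3x3 rotation matrix whose columns are the frame's x, y, z axes.
In Python, from rig import env gives the robot as it stands.
- The arm moves only by the tool servo_tool, never from a script. Its argument "deltas" is text: rows parted by semicolons, each of 7 numbers parted by spaces: the opening, from 0 (shut) to 1 (fully open), then the shift along the tool's x, y, z in mm, then the turn, a rotation vector about the tool's x, y, z in rad. A call has 1 to 8 rows; each row shifts and turns the commanded pose from where the row before left it, along the tool's axes as they then stand; what a row does not reach is not made up. A row lasts 1/12 s, in which the tool goes at most 41.7 mm and 7.16 degrees, less where a joint would pass 70% of its speed; a pose out of reach is approached as far as the arm can. A call is refused whole if a number of a shift passes 41.7 or a number of a turn 0.125, either way. A call with a gripper value outside its range is refused whole. The fingers move at their own pace and stop on an object; "newtons" is the grip in N (left out, the last holds). Time passes only in rows, so rows that do not move let the fingers close. It gives the time, the measured TCP pose, the force, the opening and the grip force at its end, in the units of the state.
- env.observe(): the state, without advancing time (a new reading comes with each control period).
- env.get_image(name): name is "scene" or "top" or "wrist"; returns a dict with "img" (400x640x3 uint8, red, green, blue), "depth" (400x640 float32, m along the optical axis (not along the pixel's ray), 0 where there is no reading), "camera_matrix" (3x3 intrinsics, pixels), "world_to_cam" (4x4, takes a point from world to camera coordinates). Camera axes: x right, y down, z forward; pixel columns grow to the right and rows downward; lengths in m; the calibration is good to about 2 mm. The wrist camera is an equidistant fisheye: a pixel r from the principal point sees the ray r / f radians off the axis. A picture is of the moment at which its call begins.
- env.close_job(): hands the job in; it is judged then, once.
Trained networks look in a picture, given as the dict that the camera call returned (one of the last four; its "shot" number tells which), for a name from the list of things; names that differ only in an ending like _2 or _b are one class to them, and where a whole thing is asked for, a point or a joint stands for the part that bears it (a point fixed in the world has none). Each returns a list of dicts, best first, with "conf" (0 to 1); they miss things now and then, are a little off and sometimes report something else, mostly with a low value. They report only what shows in the picture. A call takes as long as a camera call. They do not tell look-alikes from the thing itself.
- env.spot_in(name, picture): "bbox" ([centre column, centre row, width, height] in pixels, round what is visible of it).
- env.spot_point(name, picture): "uv" ([column, row] in pixels: a listed point, or the origin of a listed thing).
The state is a dict: "time_s": time; "q": joint angles; "qvel": joint speeds; "joint_efforts": joint torques, N m; "position": TCP position; "tool_rot": TCP orientation; "ft_force": force on the tool from outside, world axes, zero at the start; "wrist_torque": the same for the moment, N m; "grip_width": finger opening in m; "gripper_force": force on a finger pad.
Only numpy, scipy, OpenCV 4.12 (cv2) and the standard library are available. Lean on these libraries where they do the work, as an engineer would, in place of code of your own. Each camera call takes 0.05 s, during which the arm holds its last target. There are 200 camera calls.

## Task

Sort the batch of driver modules on the bench: those with a taped cross on top are rejects and go into the deep grey bin, those with a single straight strip go into the shallow black kit tray. Before the batch is finished, spot-check one good module on the bench caliper: lay it on the bed between the jaws, slide the moving jaw shut until it presses the module firmly against the fixed jaw, then take the module out to the tray with the others. Leave the caliper empty with its jaws fully shut, and leave the spools, cutters and tweezers where they are.

Things in the scene. Friction and masses are not known exactly. Their poses are not given: they have to be found in the camera images.
- plain_1: Potted laser-driver module: bare aluminium block with a black band round its foot, 50 x 36 x 26 mm (own x, y, z), about 0.12 kg, one of up to three like it (absent: None). Origin at the centre of its underside, z up out of the marked face. Good: on its top one straight strip of black tape, 40 x 6 mm, along its length.
- plain_2: Potted laser-driver module: bare aluminium block with a black band round its foot, 50 x 36 x 26 mm (own x, y, z), about 0.12 kg, one of up to three like it (absent: None). Origin at the centre of its underside, z up out of the marked face. Good: on its top one straight strip of black tape, 40 x 6 mm, along its length.
- plain_3: Potted laser-driver module: bare aluminium block with a black band round its foot, 50 x 36 x 26 mm (own x, y, z), about 0.12 kg, one of up to three like it (absent: None). Origin at the centre of its underside, z up out of the marked face. Good: on its top one straight strip of black tape, 40 x 6 mm, along its length.
- crossed_1: Potted laser-driver module: bare aluminium block with a black band round its foot, 50 x 36 x 26 mm (own x, y, z), about 0.12 kg, one of up to three like it (absent: None). Origin at the centre of its underside, z up out of the marked face. Reject: on its top two strips of black tape, 44 x 6 mm, that cross in an X.
- crossed_2: Potted laser-driver module: bare aluminium block with a black band round its foot, 50 x 36 x 26 mm (own x, y, z), about 0.12 kg, one of up to three like it (absent: None). Origin at the centre of its underside, z up out of the marked face. Reject: on its top two strips of black tape, 44 x 6 mm, that cross in an X.
- crossed_3: Potted laser-driver module: bare aluminium block with a black band round its foot, 50 x 36 x 26 mm (own x, y, z), about 0.12 kg, one of up to three like it (absent: None). Origin at the centre of its underside, z up out of the marked face. Reject: on its top two strips of black tape, 44 x 6 mm, that cross in an X.
- tray: Kit tray, fixed: shallow black open box 250 x 190 mm (own x, y), 25 mm high, walls and floor 5 mm. Origin at the centre of its underside. It and the reject bin have the same footprint, one left and one right of the modules, either way round.
- bin: Reject bin, fixed: deep grey open box 250 x 190 mm (own x, y), 50 mm high, walls and floor 5 mm. Origin at the centre of its underside.
- caliper: Bench caliper, fixed: dark steel bed 70 x 200 mm (own x, y), 10 mm thick; the part lies on the bed. Origin at the centre of its underside; the jaws stand on it on the line x = 0 and the moving jaw slides along y. In the caliper's frame the anvil's measuring face is at y = -75 mm, facing +y.
- anvil_face (a point): Fixed jaw of the caliper: steel block 24 x 20 mm, top 45 mm above the table, at the caliper's -y end. This point is the centre of its measuring face (facing the caliper's +y), 27.5 mm above the table.
- jaw_face (a point): Moving jaw: steel block 24 mm (x) x 40 mm (y), top 43.5 mm above the table. This point is the centre of its measuring face (facing the fixed jaw, -y), 27.5 mm above the table; the block reaches from there 40 mm to +y.
- slide (a joint): Gap between the jaw faces in m: 0 shut, 0.095 fully open. Slides with about 4 N of friction and stays where it is left. A module lying with its length along the slide stops it at 0.050. Besides the friction, a push of 5 to 10 N for a moment is plenty to register on a part.
- slide_fin (a point): Centre of the top of the moving jaw's black thumb fin, 75 mm above the table. The fin is 24 mm (caliper x) x 12 mm (caliper y) and stands about 31 mm proud of the jaw block; 25 mm behind the jaw face. It can be pinched from above across its 12 mm and drawn either way.
- spool_small: Bystander among the modules: spool of solder wire, 42 mm across, 36 mm high, standing; origin at the centre of its underside.
- spool_big: Bystander: black solder spool, 68 mm across, 58 mm high, beyond the caliper to the left; origin at the centre of its underside.
- spool_copper: Bystander: spool of copper wire, 52 mm across, 48 mm high, far left; origin at the centre of its underside.
- cutters: Bystander: side cutters with blue handles, about 95 mm long, 11 mm high, lying beyond the caliper to the right; origin near the pivot, at table height.
- tweezers: Bystander: steel tweezers, 120 mm long, 3 mm high, lying beyond the caliper; origin at the middle, at table height.
There are look-alikes about, which are no part of the job. What is shaped like the plain_1 but green or pink is not meant.

How it is judged:
By the outcome, as a careful person would: the job done as asked, in the order asked, and still so for the second after the job is handed in, with the robot touching nothing.
Of plain_1, plain_2, plain_3 only 2 to 3 are there at a start; the rules pass over those that are not, and their reading is None.
Of crossed_1, crossed_2, crossed_3 only 2 to 3 are there at a start; the rules pass over those that are not, and their reading is None.
At some moment in a run one of plain_1, plain_2, plain_3, crossed_1, crossed_2, crossed_3 may be knocked a few centimetres aside while the robot is not near it.
Once in a run the grip may slacken for a moment while it holds something.
It also fails if it takes over 208 s, if anything falls off the work surface, if the arm or the gripper's body presses on something with over 40 N, if the wrist force passes 120 N, or if a joint passes its speed limit or range.

## Working session

There is one attempt and no reset: what is moved stays moved. The work goes in short steps, Python scripts to look and compute and a tool call to move; the robot and the scene stay as the last step left them, time stands still between calls to the robot, and variables do not carry over. Pictures are saved under pics/ and viewed, at most 14 in all, crops included, and the job is handed in when it is done.

Besides the shell and the picture viewer there is one more tool, called after ">>>" as name(argument=value, ...) on one line, values as JSON. servo_tool: Moves the arm, as the interface text tells. Its arguments: {"type":"object","properties":{"deltas":{"type":"string"},"newtons":{"type":"number"}},"required":["deltas"]}

```bash
ls; mkdir -p pics; cat > h.py <<'E'
import numpy as np, cv2
from rig import env
def px2w(p,u,v,z=None):
    K=p["camera_matrix"];T=np.linalg.inv(p["world_to_cam"])
    d=np.array([(u-K[0,2])/K[0,0],(v-K[1,2])/K[1,1],1.])
    if z is None:
        return T[:3,:3]@(d*p["depth"][int(v),int(u)])+T[:3,3]
    r=T[:3,:3]@d; o=T[:3,3]
    return o+r*(z-o[2])/r[2]
def save(p,n): cv2.imwrite("pics/"+n,cv2.cvtColor(p["img"],cv2.COLOR_RGB2BGR))
E
python3 - <<'E'
from h import *
np.set_printoptions(precision=3,suppress=True)
p=env.get_image("top");save(p,"top1.png")
print(p["world_to_cam"],p["camera_matrix"])
for n in ["plain_1","crossed_1","tray","bin","caliper","anvil_face","jaw_face","slide_fin","spool_small"]:
    z={"plain_1":0,"crossed_1":0,"anvil_face":.0275,"jaw_face":.0275,"slide_fin":.075}.get(n,0)
    for r in env.spot_point(n,p)[:7]:
        print(n,round(r["conf"],2),np.array(r["uv"]),px2w(p,*r["uv"],z))
q=env.get_image("scene");save(q,"scene1.png")
print(env.observe())
E
```

```text
pics
[[-0.024 -1.    -0.01   0.024]
 [-0.996  0.025 -0.09   0.557]
 [ 0.09   0.008 -0.996  0.865]
 [ 0.     0.     0.     1.   ]] [[375.043   0.    319.902]
 [  0.    375.043 199.26 ]
 [  0.      0.      1.   ]]
plain_1 0.82 [275.7 182. ] [0.605 0.118 0.   ]
plain_1 0.74 [363.6 215.1] [ 0.519 -0.095  0.   ]
plain_1 0.74 [275.5 296.6] [0.33  0.122 0.   ]
plain_1 0.61 [284.7 225.7] [0.498 0.097 0.   ]
plain_1 0.58 [313.2 293.8] [0.334 0.032 0.   ]
crossed_1 0.81 [348.5 255.9] [ 0.422 -0.055  0.   ]
crossed_1 0.67 [387.  253.2] [ 0.426 -0.148  0.   ]
tray 0.82 [477.4 239.2] [ 0.454 -0.366  0.   ]
tray 0.54 [283.6 222.9] [0.505 0.1   0.   ]
bin 0.8 [184.8 249.3] [0.447 0.34  0.   ]
bin 0.29 [375.  158.3] [ 0.658 -0.128  0.   ]
caliper 0.86 [347.5 162.2] [ 0.65 -0.06  0.  ]
anvil_face 0.63 [376.6 159.2] [ 0.65  -0.128  0.027]
jaw_face 0.58 [363.1 160.6] [ 0.648 -0.095  0.027]
slide_fin 0.65 [352.8 158.8] [ 0.643 -0.067  0.075]
slide_fin 0.24 [349.5 254.7] [ 0.429 -0.053  0.075]
spool_small 0.64 [316.8 219.6] [0.511 0.019 0.   ]
{'time_s': 0.55, 'q': array([-89.455,  21.807,  74.338,   0.003,  83.857, -12.336]), 'qvel': array([ 0.018,  0.036, -0.007, -0.03 ,  0.01 ,  0.067]), 'joint_efforts': array([ -0.003, -44.811, -23.137,  -0.   ,   0.001,   0.   ]), 'position': array([ 0.123, -0.536,  0.196]), 'tool_rot': array([[ 0.975,  0.223,  0.   ],
       [ 0.223, -0.975,  0.   ],
       [ 0.   , -0.   , -1.   ]]), 'ft_force': array([-0.572, -0.525, -0.291]), 'wrist_torque': array([ 0.035,  0.007, -0.008]), 'gripper_force': 0.0, 'grip_width': 0.08523047543704936}
```

```bash
python3 - <<'E'
import cv2
a=cv2.imread("pics/top1.png")[120:330,120:540]
cv2.imwrite("pics/top1c.png",cv2.resize(a,(800,400),interpolation=cv2.INTER_CUBIC))
E
```

```text
(no output)
```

View pics/top1c.png

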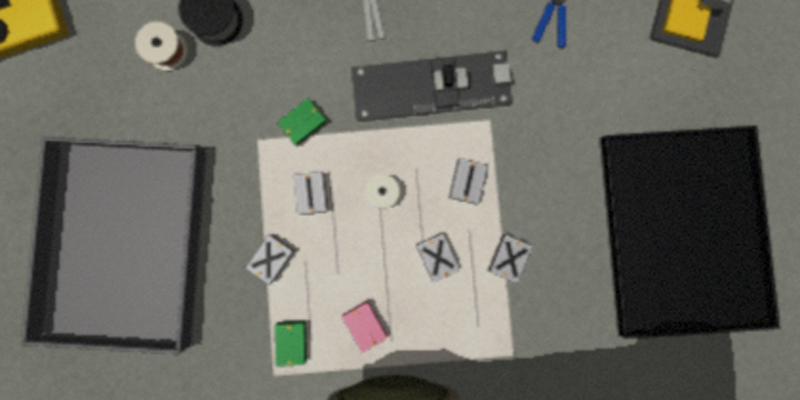

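View pics/scene1.png

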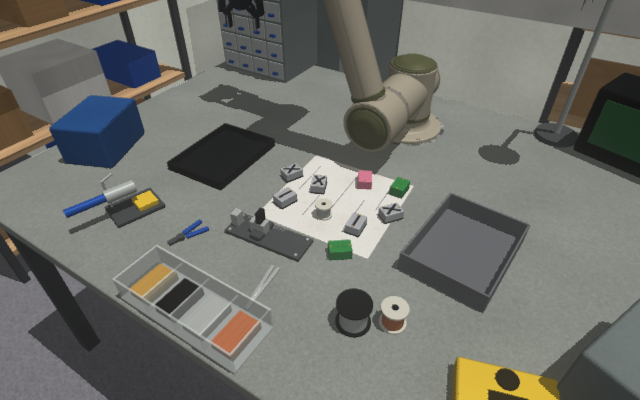

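Goods are at crop (311,192) and (468,181). Rejects are at (270,259), (438,256) and (511,257). The bin is on the left and the tray on the right, and the caliper is at the top with its gap about 33 mm. Next I'll get precise poses.

```bash
cat >> h.py <<'E'
np.set_printoptions(precision=4,suppress=True)
def mods(p,zlo=.017,zhi=.034,box=(.28,.62,-.25,.25)):
    """poses of blocks whose tops stand in the height band"""
    K=p["camera_matrix"];T=np.linalg.inv(p["world_to_cam"]);h,w=p["depth"].shape
    u,v=np.meshgrid(np.arange(w),np.arange(h));D=p["depth"]
    C=np.stack([(u-K[0,2])/K[0,0]*D,(v-K[1,2])/K[1,1]*D,D],-1)@T[:3,:3].T+T[:3,3]
    m=(C[...,2]>zlo)&(C[...,2]<zhi)&(C[...,0]>box[0])&(C[...,0]<box[1])&(C[...,1]>box[2])&(C[...,1]<box[3])&(D>0)
    n,l,s,c=cv2.connectedComponentsWithStats(m.astype(np.uint8),connectivity=4)
    for i in range(1,n):
        if s[i,4]<100: continue
        P=C[l==i]; (cx,cy),(a,b),t=cv2.minAreaRect((P[:,:2]*1000).astype(np.float32))
        if a<b: a,b,t=b,a,t+90
        yaw=(t+90)%180-90; col=p["img"][l==i].mean(0)
        print("px",c[i].round(),"xy mm",round(cx),round(cy),"size",round(a),round(b),"yaw",round(yaw,1),"z",round(np.median(P[:,2]),4),"rgb",col.round())
def go(x,y,z,yaw):
    """totals in the tool's axes now (translate first, then turn about tool z), mm and rad"""
    o=env.observe();R=o["tool_rot"];d=R.T@((np.array([x,y,z])-o["position"]*1000))
    h=np.degrees(np.arctan2(R[1,0],R[0,0])); t=(h-yaw+180)%360-180
    print("shift",d.round(1),"turn z rad",round(np.radians(t),3),"heading",round(h,1),"q",o["q"].round(0),"F",o["ft_force"].round(1),"w",round(o["grip_width"],4),"t",o["time_s"])
E
python3 - <<'E'
from h import *
p=env.get_image("top");mods(p)
print("caliper jaws");mods(p,.038,.05,(.58,.72,-.2,.2));print("fin");mods(p,.065,.08,(.58,.72,-.2,.2));print("bed");mods(p,.007,.014,(.58,.72,-.25,.25))
print("tray");mods(p,.02,.03,(.25,.65,-.55,-.2));print("bin");mods(p,.045,.055,(.25,.65,.15,.55))
go(645,-67,150,90)
E
```

```text
px [277. 184.] xy mm 598 111 size 50 36 yaw -52.8 z 0.0257 rgb [ 63. 135.  73.]
px [222. 235.] xy mm 481 243 size 173 2 yaw -4.6 z 0.0255 rgb [32. 31. 32.]
px [365. 215.] xy mm 519 -96 size 50 36 yaw -15.2 z 0.0255 rgb [146. 145. 143.]
px [282. 221.] xy mm 509 101 size 50 36 yaw 5.7 z 0.0258 rgb [164. 162. 160.]
px [349. 255.] xy mm 425 -55 size 50 36 yaw 22.8 z 0.0256 rgb [138. 136. 135.]
px [260. 256.] xy mm 428 153 size 50 36 yaw -35.5 z 0.0258 rgb [147. 146. 144.]
px [387. 256.] xy mm 422 -145 size 50 36 yaw -24.6 z 0.0257 rgb [127. 126. 124.]
px [311. 291.] xy mm 343 37 size 50 36 yaw 28.2 z 0.0256 rgb [196. 128. 145.]
px [271. 301.] xy mm 325 128 size 49 35 yaw -0.2 z 0.0257 rgb [ 72. 142.  81.]
caliper jaws
px [356. 161.] xy mm 644 -76 size 40 24 yaw -87.3 z 0.0433 rgb [120. 121. 114.]
fin
bed
px [342. 166.] xy mm 642 -55 size 200 70 yaw -85.2 z 0.0098 rgb [72. 73. 72.]
tray
px [484. 243.] xy mm 450 -368 size 250 192 yaw 2.4 z 0.024 rgb [25. 25. 24.]
bin
px [176. 250.] xy mm 452 340 size 250 192 yaw -4.6 z 0.049 rgb [89. 88. 87.]
shift [ 613.8 -340.9   45.5] turn z rad -1.346 heading 12.9 q [-89.  22.  74.  -0.  84. -12.] F [-1.   0.3 -0.1] w 0.0851 t 0.6
```

>>> servo_tool(deltas="0.5 30 -17 3 0 0 0;0.5 30 -17 3 0 0 0;0.5 30 -17 3 0 0 0;0.5 30 -17 3 0 0 0;0.5 30 -17 3 0 0 0;0.5 30 -17 3 0 0 0;0.5 30 -17 3 0 0 0;0.5 30 -17 3 0 0 0", newtons=50)

```text
time_s: 1.27
position: [0.3273, -0.3488, 0.1716]
tool_rot: [[0.975, 0.223, 0.0], [0.223, -0.975, -0.0], [0.0, 0.0, -1.0]]
ft_force: [0.7, -1.2, 0.2]
grip_width: 0.0426
gripper_force: 0.0
```

>>> servo_tool(deltas="0.5 30 -17 3 0 0 0;0.5 30 -17 3 0 0 0;0.5 30 -17 3 0 0 0;0.5 30 -17 3 0 0 0;0.5 30 -17 3 0 0 0;0.5 30 -17 3 0 0 0;0.5 30 -17 3 0 0 0;0.5 30 -17 3 0 0 0")

```text
time_s: 1.93
position: [0.531, -0.1625, 0.1475]
tool_rot: [[0.975, 0.223, 0.0], [0.223, -0.975, -0.0], [0.0, 0.0, -1.0]]
ft_force: [-0.1, -1.1, 1.6]
grip_width: 0.0432
gripper_force: 0.0
```

>>> servo_tool(deltas="0.5 30 -17 3 0 0 0;0.5 30 -17 3 0 0 0;0.5 30 -16 3 0 0 0;0.5 25 0 3 0 0 0;0.5 0 0 0 0 0 0.07;0.5 0 0 0 0 0 0.068;0.5 0 0 0 0 0 0;0.5 0 0 0 0 0 0")

```text
time_s: 2.6
position: [0.6308, -0.0896, 0.1354]
tool_rot: [[0.996, 0.089, -0.0], [0.089, -0.996, 0.0], [-0.0, -0.0, -1.0]]
ft_force: [0.4, 0.0, -0.0]
grip_width: 0.0428
gripper_force: 0.0
```

```bash
python3 - <<'E'
from h import *
go(643,-71,52,5)
p=env.get_image("wrist");save(p,"w1.png")
p=env.get_image("scene")
for n,z in [("slide_fin",.075),("jaw_face",.0275),("anvil_face",.0275)]:
    for r in env.spot_point(n,p)[:1]: print(n,r["conf"],px2w(p,*r["uv"],z))
E
```

```text
shift [ 13.8 -17.4  83.4] turn z rad 0.002 heading 5.1 q [-19.  33.  65.   0.  82.  66.] F [ 0.4  0.  -0. ] w 0.0428 t 2.6
slide_fin 0.68 [ 0.6392 -0.0718  0.075 ]
anvil_face 0.66 [ 0.6448 -0.1321  0.0275]
```

View pics/w1.png

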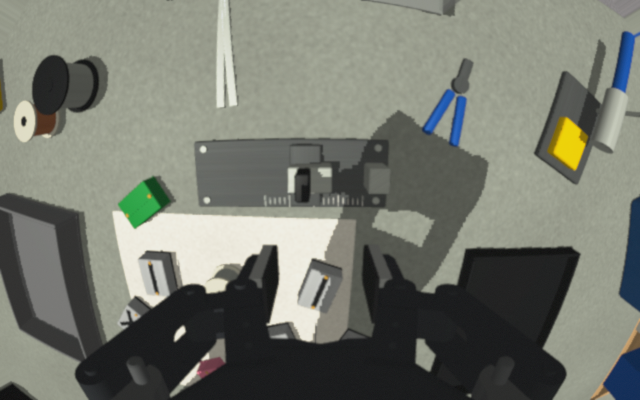

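The fin sits at pixel (303,183), where expected, and nothing is in the way. I'll pinch it.

>>> servo_tool(deltas="0.5 13 -17.5 0 0 0 0;0.5 0 0 25 0 0 0;0.5 0 0 25 0 0 0;0.5 0 0 20 0 0 0;0.5 0 0 13 0 0 0;0 0 0 0 0 0 0;0 0 0 0 0 0 0;0 0 0 0 0 0 0")

```text
time_s: 3.52
position: [0.6429, -0.0713, 0.0538]
tool_rot: [[0.996, 0.087, 0.002], [0.087, -0.996, -0.001], [0.002, 0.001, -1.0]]
ft_force: [0.1, -0.3, 0.3]
grip_width: 0.0069
gripper_force: 0.0
```

>>> servo_tool(deltas="0 0 0 0 0 0 0;0 0 0 0 0 0 0;0 0 0 0 0 0 0;0 0 0 0 0 0 0")

```text
time_s: 3.85
position: [0.6424, -0.0711, 0.053]
tool_rot: [[0.996, 0.087, 0.001], [0.087, -0.996, -0.0], [0.001, 0.0, -1.0]]
ft_force: [0.6, 0.3, -0.4]
grip_width: 0.0002
gripper_force: 0.0
```

```bash
python3 - <<'E'
from h import *
p=env.get_image("scene")
a=p["img"][170:290,180:360]; cv2.imwrite("pics/s2.png",cv2.resize(cv2.cvtColor(a,cv2.COLOR_RGB2BGR),(720,480),interpolation=cv2.INTER_CUBIC))
for n,z in [("slide_fin",.075),("jaw_face",.0275),("anvil_face",.0275)]:
    for r in env.spot_point(n,p)[:2]: print(n,r["conf"],r["uv"],px2w(p,*r["uv"],z))
go(643,-71,52,5)
E
```

```text
slide_fin 0.75 [259.8, 208.7] [ 0.6383 -0.0754  0.075 ]
jaw_face 0.8 [252.4, 222.5] [ 0.6451 -0.0973  0.0275]
anvil_face 0.92 [237.5, 218.6] [ 0.6534 -0.1352  0.0275]
anvil_face 0.29 [271.1, 236.5] [ 0.6584 -0.0329  0.0275]
shift [ 0.7 -0.   0.6] turn z rad -0.0 heading 5.0 q [-17.  38.  70.  -0.  72.  68.] F [0.3 0.8 0.4] w 0.0001 t 4.05
```

View pics/s2.png

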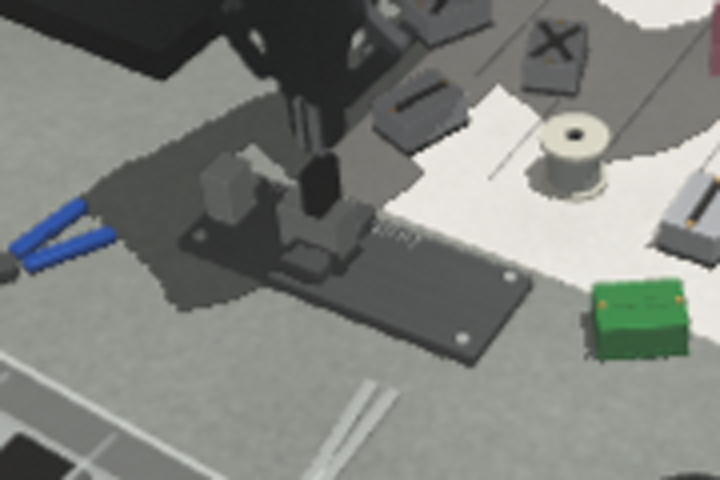

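```bash
python3 - <<'E'
from h import *
for cam in ["scene","top"]:
    p=env.get_image(cam)
    T=p["world_to_cam"];c=T[:3,:3]@np.array([.6424,-.0711,.053])+T[:3,3];K=p["camera_matrix"]
    print(cam,"tcp px",(K@c/c[2])[:2], "cam", np.linalg.inv(T)[:3,3])
    if cam=="scene":
        for v in range(192,236,3): print(v,px2w(p,260,v)*1000, p["img"][v,260])
    else:
        mods(p,.038,.05,(.58,.72,-.2,.2))
E
```

```text
scene tcp px [261.0651 217.7569] cam [1.173  0.424  0.7017]
192 [652.9212 -55.5151 141.2606] [38 38 38]
195 [652.0962 -57.2659 131.8468] [38 38 38]
198 [646.4384 -63.5068 116.9255] [43 44 43]
201 [648.0046 -63.0819 109.8411] [49 50 51]
204 [647.8196 -64.2926 100.6866] [61 63 63]
207 [647.902  -65.269   91.7146] [76 77 77]
210 [641.3789 -72.4271  74.8329] [36 36 35]
213 [647.4087 -67.8804  72.6161] [36 37 35]
216 [649.1647 -67.332   65.2933] [37 37 36]
219 [648.8812 -68.7084  55.3877] [37 37 36]
222 [652.1512 -66.754   49.784 ] [37 38 37]
225 [651.9355 -68.0928  39.7376] [91 93 90]
228 [655.2195 -66.1364  34.0553] [91 94 90]
231 [655.6794 -66.8612  24.6615] [81 83 80]
234 [660.8795 -63.0927  21.4366] [82 84 83]
top tcp px [353.8957 160.9725] cam [0.4776 0.0029 0.9114]
```

>>> servo_tool(deltas="0 0 0 -30 0 0 0;0 0 0 -30 0 0 0;0 0 0 0 0 0 0;0 0 0 0 0 0 0")

```text
time_s: 4.48
position: [0.6431, -0.0712, 0.1143]
tool_rot: [[0.996, 0.087, 0.004], [0.087, -0.996, -0.001], [0.003, 0.001, -1.0]]
ft_force: [-0.5, 0.6, -1.2]
grip_width: -0.0
gripper_force: 0.0
```

```bash
python3 - <<'E'
from h import *
print(env.grasp_offset)
go(643,-71,52,5)
p=env.get_image("scene")
a=p["img"][130:250,180:360]; cv2.imwrite("pics/s3.png",cv2.resize(cv2.cvtColor(a,cv2.COLOR_RGB2BGR),(720,480),interpolation=cv2.INTER_CUBIC))
for u in (256,260,264):
  for v in range(170,216,3): print(u,v,px2w(p,u,v)*1000, p["img"][v,u])
E
```

```text
0.0187
shift [-0.3 -0.3 62.3] turn z rad -0.0 heading 5.0 q [-17.  35.  65.  -0.  80.  68.] F [-0.5  0.6 -1.2] w -0.0 t 4.4833
256 170 [653.1208 -59.1532 196.4591] [37 38 38]
256 173 [648.6407 -64.2994 184.2067] [55 56 56]
256 176 [650.5138 -63.5475 178.0835] [68 69 69]
256 179 [649.8131 -65.2076 169.2959] [80 81 81]
256 182 [652.9505 -63.2877 164.3469] [81 82 82]
256 185 [652.491  -64.7456 155.617 ] [83 85 84]
256 188 [ 512.1164 -197.8584   -2.2585] [96 98 93]
256 191 [ 523.5241 -188.4416   -0.6826] [76 77 74]
256 194 [ 533.5664 -180.2859   -0.3729] [76 78 75]
256 197 [ 544.1263 -171.6162    0.7056] [76 78 74]
256 200 [ 553.6197 -163.9322    0.7907] [75 78 74]
256 203 [ 562.6808 -156.637     0.56  ] [77 79 76]
256 206 [ 570.6475 -150.364    -0.7769] [76 78 75]
256 209 [ 581.7214 -141.1049    1.6988] [77 79 75]
256 212 [650.3585 -76.678   73.5951] [42 43 42]
256 215 [654.6411 -73.7468  69.3338] [38 38 37]
260 170 [653.2762 -48.322  200.7529] [37 39 39]
260 173 [646.0916 -55.7616 185.9839] [37 38 37]
260 176 [644.5037 -58.1328 176.4614] [37 38 38]
260 179 [645.6859 -57.9897 169.5838] 
[... 732 characters left out ...]
-210.4917    0.4043] [135 138 132]
264 179 [ 471.2762 -202.8939   -0.5241] [131 134 128]
264 182 [ 481.6901 -194.7317   -0.6694] [108 111 105]
264 185 [ 491.5555 -187.0414   -1.1958] [77 79 76]
264 188 [ 503.7929 -177.2021    0.9322] [77 78 75]
264 191 [ 512.9392 -170.1177    0.024 ] [78 80 76]
264 194 [ 521.5473 -163.5019   -1.3099] [77 79 75]
264 197 [ 533.1362 -154.1778    0.7619] [77 79 75]
264 200 [ 541.152  -148.0623   -0.8976] [77 79 75]
264 203 [ 549.8315 -141.331    -1.6808] [78 79 76]
264 206 [ 559.8302 -133.3843   -0.8008] [109 108 104]
264 209 [ 571.4654 -123.9255    2.1827] [79 79 76]
264 212 [632.7085 -69.1635  63.9762] [56 57 55]
264 215 [634.0934 -68.9274  56.0865] [40 40 39]
```

View pics/s3.png

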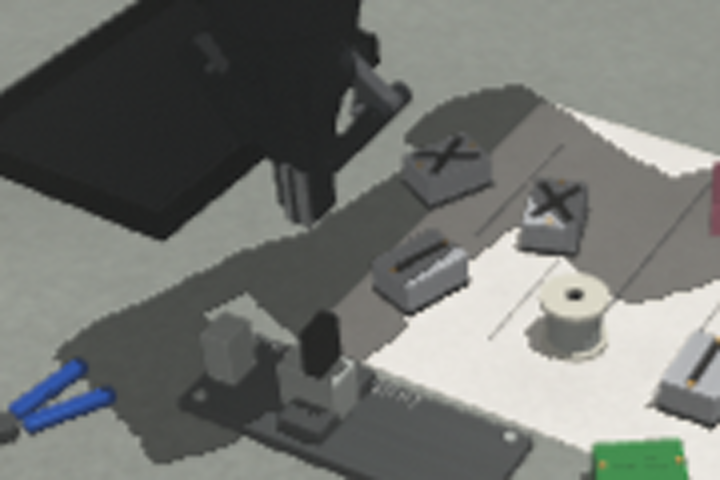

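The fingertips show at about z=150 mm at pixel (256,186), while the TCP reads 114 mm. The real fingers therefore end about 36 mm above the reported TCP, so I'll descend accordingly and watch the force.

>>> servo_tool(deltas="0.5 0 0 0 0 0 0;0.5 0 0 0 0 0 0;0.5 0 0 0 0 0 0;0.5 0 0 30 0 0 0;0.5 0 0 25 0 0 0;0.5 0 0 15 0 0 0;0.5 0 0 10 0 0 0;0.5 0 0 0 0 0 0")

```text
time_s: 5.2
position: [0.6411, -0.0708, 0.0301]
tool_rot: [[0.996, 0.087, -0.004], [0.087, -0.996, 0.001], [-0.004, -0.002, -1.0]]
ft_force: [-0.7, -0.1, 0.1]
grip_width: 0.0428
gripper_force: 0.0
```

>>> servo_tool(deltas="0.5 0 0 8 0 0 0;0.5 0 0 8 0 0 0;0.5 0 0 0 0 0 0;0 0 0 0 0 0 0;0 0 0 0 0 0 0;0 0 0 0 0 0 0;0 0 0 0 0 0 0;0 0 0 0 0 0 0")

```text
time_s: 5.87
position: [0.6427, -0.0714, 0.0173]
tool_rot: [[0.996, 0.086, 0.001], [0.086, -0.996, -0.001], [0.001, 0.001, -1.0]]
ft_force: [-1.9, -0.9, 4.4]
grip_width: 0.0107
gripper_force: 49.9
```

>>> servo_tool(deltas="0 0 -6 0 0 0 0;0 0 -6 0 0 0 0;0 0 -6 0 0 0 0;0 0 -6 0 0 0 0;0 0 -6 0 0 0 0;0 0 -6 0 0 0 0;0 0 -6 0 0 0 0;0 0 -6 0 0 0 0")

```text
time_s: 6.53
position: [0.6386, -0.0233, 0.0173]
tool_rot: [[0.996, 0.087, 0.002], [0.087, -0.996, -0.001], [0.002, 0.001, -1.0]]
ft_force: [0.9, -3.6, 3.9]
grip_width: 0.0108
gripper_force: 50.0
```

>>> servo_tool(deltas="0.5 0 0 0 0 0 0;0.5 0 0 0 0 0 0;0.5 0 0 0 0 0 0;0.5 0 0 -30 0 0 0;0.5 0 0 -30 0 0 0;0.5 0 0 -30 0 0 0;0.5 0 0 0 0 0 0;0.5 0 0 0 0 0 0")

```text
time_s: 7.2
position: [0.6387, -0.0234, 0.1079]
tool_rot: [[0.996, 0.087, 0.003], [0.087, -0.996, -0.0], [0.003, 0.001, -1.0]]
ft_force: [-0.1, -0.5, -0.4]
grip_width: 0.0425
gripper_force: 0.0
```

```bash
python3 - <<'E'
from h import *
p=env.get_image("scene")
for n,z in [("slide_fin",.075),("jaw_face",.0275),("anvil_face",.0275)]:
    for r in env.spot_point(n,p)[:1]: print(n,r["conf"],px2w(p,*r["uv"],z))
p=env.get_image("top");mods(p)
print("j");mods(p,.038,.05,(.58,.72,-.2,.2))
go(519,-96,85,75)
E
```

```text
slide_fin 0.95 [ 0.6356 -0.021   0.075 ]
jaw_face 0.96 [ 0.6364 -0.0463  0.0275]
anvil_face 0.89 [ 0.6578 -0.128   0.0275]
px [272. 185.] xy mm 596 128 size 48 25 yaw -7.3 z 0.0258 rgb [ 80. 148.  87.]
px [222. 234.] xy mm 481 243 size 175 2 yaw -4.8 z 0.0254 rgb [35. 35. 35.]
px [368. 217.] xy mm 518 -100 size 50 29 yaw -15.9 z 0.0256 rgb [85. 84. 82.]
px [258. 256.] xy mm 429 155 size 50 31 yaw -34.6 z 0.0259 rgb [154. 153. 151.]
px [387. 256.] xy mm 422 -145 size 50 37 yaw -24.3 z 0.0254 rgb [92. 91. 90.]
j
shift [-124.3   62.4   20.3] turn z rad -1.222 heading 5.0 q [-13.  35.  67.   0.  78.  72.] F [ 0.6 -0.7  0.6] w 0.0426 t 7.45
```

The jaw is drawn open to a gap of about 81 mm. Now I'll fetch the good module at (519,-96).

>>> servo_tool(deltas="0.8 -31 15.5 0 0 0 0;0.8 -31 15.5 0 0 0 0;0.8 -31 15.5 10 0 0 0;0.8 -31 16 20 0 0 0;0.8 0 0 20 0 0 -0.125;0.8 0 0 15 0 0 -0.125;0.8 0 0 0 0 0 -0.125;0.8 0 0 0 0 0 -0.125")

```text
time_s: 8.12
position: [0.5191, -0.0961, 0.04]
tool_rot: [[0.83, 0.558, -0.003], [0.558, -0.83, 0.001], [-0.002, -0.003, -1.0]]
ft_force: [-0.0, 0.5, 0.3]
grip_width: 0.0683
gripper_force: 0.0
```

>>> servo_tool(deltas="0.8 0 0 0 0 0 -0.125;0.8 0 0 0 0 0 -0.125;0.8 0 0 0 0 0 -0.125;0.8 0 0 0 0 0 -0.125;0.8 0 0 0 0 0 -0.125;0.8 0 0 0 0 0 -0.125;0.8 0 0 0 0 0 -0.125;0.8 0 0 0 0 0 -0.125")

```text
time_s: 8.78
position: [0.5196, -0.0961, 0.0408]
tool_rot: [[-0.022, 1.0, -0.001], [1.0, 0.022, 0.001], [0.001, -0.001, -1.0]]
ft_force: [-0.1, -0.0, -0.1]
grip_width: 0.0684
gripper_force: 0.0
```

>>> servo_tool(deltas="0.8 0 0 0 0 0 -0.125;0.8 0 0 0 0 0 -0.125;0.8 0 0 0 0 0 -0.125;0.8 0 0 0 0 0 -0.125;0.8 0 0 0 0 0 -0.125;0.8 0 0 0 0 0 -0.125;0.8 0 0 0 0 0 -0.125;0.8 0 0 0 0 0 -0.125")

```text
time_s: 9.45
position: [0.5197, -0.0961, 0.0408]
tool_rot: [[-0.853, 0.522, -0.001], [0.522, 0.853, 0.001], [0.001, -0.0, -1.0]]
ft_force: [0.2, 1.4, 0.5]
grip_width: 0.068
gripper_force: 0.0
```

>>> servo_tool(deltas="0.8 0 0 0 0 0 -0.125;0.8 0 0 0 0 0 -0.125;0.8 0 0 0 0 0 -0.045;0.8 0 0 0 0 0 0")

```text
time_s: 9.78
position: [0.5197, -0.0961, 0.0409]
tool_rot: [[-0.967, 0.255, -0.001], [0.255, 0.967, 0.001], [0.001, 0.0, -1.0]]
ft_force: [0.7, -0.5, 0.4]
grip_width: 0.0681
gripper_force: 0.0
```

```bash
python3 - <<'E'
from h import *
go(519,-96,-34,165)
p=env.get_image("scene")
a=p["img"][130:250,230:410]; cv2.imwrite("pics/s4.png",cv2.resize(cv2.cvtColor(a,cv2.COLOR_RGB2BGR),(720,480),interpolation=cv2.INTER_CUBIC))
print([ (r["conf"],r["uv"],px2w(p,*r["uv"],0)) for r in env.spot_point("plain_1",p)])
print([ (r["conf"],r["uv"],px2w(p,*r["uv"],0)) for r in env.spot_point("crossed_1",p)])
E
```

```text
shift [ 0.6 -0.1 74.9] turn z rad 0.004 heading 165.2 q [-23.  29.  91.   0.  60. -99.] F [ 0.7 -0.5  0.4] w 0.0681 t 9.7833
[(0.89, [285.7, 202.5], array([ 0.5203, -0.0947,  0.    ])), (0.8, [337.5, 254.8], array([0.6042, 0.1077, 0.    ])), (0.77, [356.1, 226.2], array([0.5012, 0.098 , 0.    ])), (0.69, [364.3, 185.2], array([0.3504, 0.0399, 0.    ])), (0.65, [396.4, 191.3], array([0.3285, 0.1228, 0.    ]))]
[(0.7, [388.3, 219.9], array([0.4401, 0.1529, 0.    ])), (0.65, [292.8, 175.2], array([ 0.4159, -0.1464,  0.    ]))]
```

View pics/s4.png

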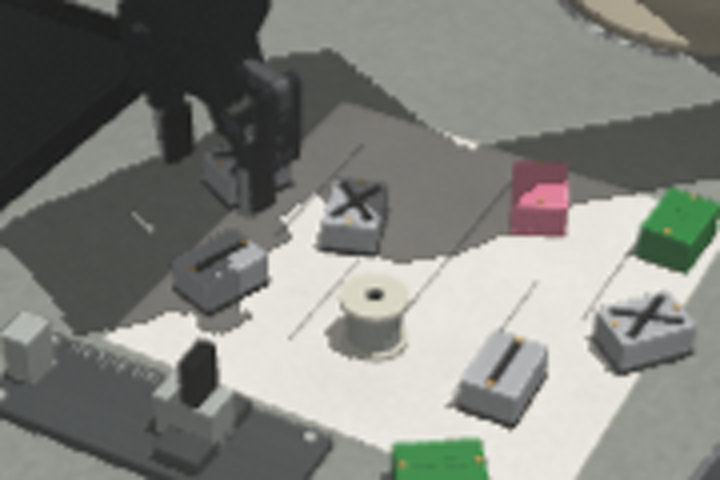

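The open fingers straddle the strip-marked module at crop (222,270). I'll descend in stages.

>>> servo_tool(deltas="0.8 0 0 25 0 0 0;0.8 0 0 20 0 0 0;0.8 0 0 15 0 0 0;0.8 0 0 7 0 0 0;0.8 0 0 0 0 0 0")

```text
time_s: 10.35
position: [0.5193, -0.096, -0.0268]
tool_rot: [[-0.966, 0.258, -0.003], [0.258, 0.966, 0.001], [0.003, 0.0, -1.0]]
ft_force: [0.2, 0.7, 0.1]
grip_width: 0.0681
gripper_force: 0.0
```

>>> servo_tool(deltas="0.8 0 0 3 0 0 0;0.8 0 0 3 0 0 0;0.8 0 0 0 0 0 0")

```text
time_s: 10.6
position: [0.5202, -0.0963, -0.0312]
tool_rot: [[-0.966, 0.257, 0.001], [0.257, 0.966, -0.0], [-0.001, -0.0, -1.0]]
ft_force: [-0.4, 0.2, -0.3]
grip_width: 0.068
gripper_force: 0.0
```

```bash
python3 - <<'E'
from h import *
go(519,-96,-34,165)
p=env.get_image("scene")
a=p["img"][150:230,240:340]; cv2.imwrite("pics/s5.png",cv2.resize(cv2.cvtColor(a,cv2.COLOR_RGB2BGR),(750,600),interpolation=cv2.INTER_CUBIC))
E
```

```text
shift [1.2 0.  2.8] turn z rad 0.002 heading 165.1 q [-23.  36.  94.  -0.  50. -98.] F [-0.4  0.2 -0.3] w 0.068 t 10.6
```

View pics/s5.png

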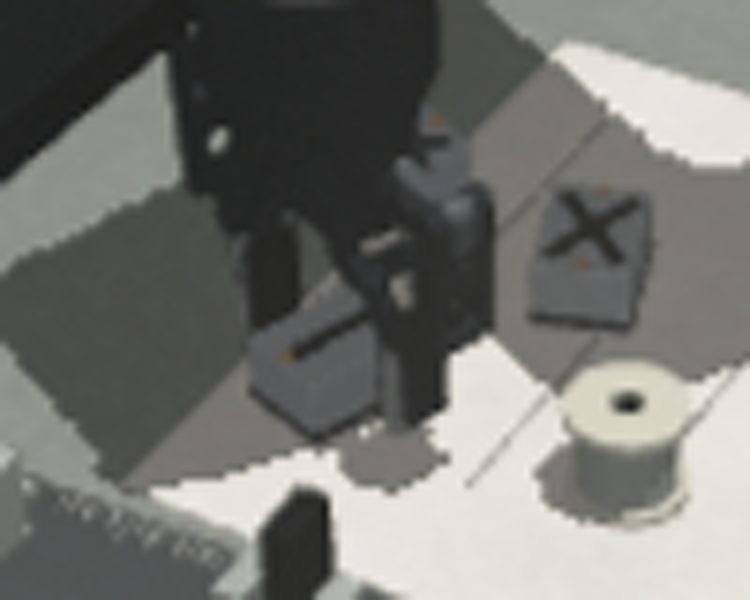

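The tips flank the module about 10 mm above the table, at crop (415,420). I'll go a little lower, close and lift.

>>> servo_tool(deltas="0.8 0 0 3 0 0 0;0 0 0 0 0 0 0;0 0 0 0 0 0 0;0 0 0 0 0 0 0;0 0 0 0 0 0 0;0 0 0 0 0 0 0", newtons=60)

```text
time_s: 11.15
position: [0.5202, -0.0964, -0.0341]
tool_rot: [[-0.966, 0.257, 0.001], [0.257, 0.966, -0.0], [-0.001, -0.0, -1.0]]
ft_force: [-0.7, 0.7, 5.4]
grip_width: 0.035
gripper_force: 60.9
```

>>> servo_tool(deltas="0 0 0 -20 0 0 0;0 0 0 -40 0 0 0;0 0 0 -40 0 0 0;0 0 0 -20 0 0 0;0 0 0 0 0 0 0")

```text
time_s: 11.57
position: [0.522, -0.097, 0.0899]
tool_rot: [[-0.966, 0.257, 0.008], [0.257, 0.967, -0.003], [-0.008, -0.001, -1.0]]
ft_force: [0.5, 0.3, -0.8]
grip_width: 0.0351
gripper_force: 40.4
```

```bash
python3 - <<'E'
from h import *
# caliper: centre 642,-55; +y axis (-.084,.996); place module centre at axis y=-75+25+13
a=np.array([-.084,.996]);c=np.array([642,-55])
t=c+a*(-34);print("target",t)
go(*t,100,95)
E
```

```text
target [644.856 -88.864]
shift [-116.7   39.3   -9.2] turn z rad 1.224 heading 165.1 q [-23.  26.  87.   0.  67. -98.] F [ 0.5  0.3 -0.8] w 0.0351 t 11.5667
```

>>> servo_tool(deltas="0 -29 10 0 0 0 0;0 -29 10 0 0 0 0;0 -29 10 0 0 0 0;0 -30 9 0 0 0 0;0 0 0 0 0 0 0.125;0 0 0 0 0 0 0.125;0 0 0 0 0 0 0.125;0 0 0 0 0 0 0.125")

```text
time_s: 12.23
position: [0.6425, -0.0883, 0.0835]
tool_rot: [[-0.721, 0.693, -0.003], [0.693, 0.721, 0.001], [0.003, -0.001, -1.0]]
ft_force: [0.2, -0.2, -0.6]
grip_width: 0.0352
gripper_force: 65.8
```

>>> servo_tool(deltas="0 0 0 0 0 0 0.125;0 0 0 0 0 0 0.125;0 0 0 0 0 0 0.125;0 0 0 0 0 0 0.125;0 0 0 0 0 0 0.125;0 0 0 0 0 0 0.1;0 0 0 0 0 0 0;0 0 0 0 0 0 0")

```text
time_s: 12.9
position: [0.6426, -0.0885, 0.0843]
tool_rot: [[-0.089, 0.996, -0.002], [0.996, 0.089, 0.001], [0.001, -0.002, -1.0]]
ft_force: [-0.1, 0.1, -0.5]
grip_width: 0.0348
gripper_force: 65.8
```

```bash
python3 - <<'E'
from h import *
go(645,-89,-22,95)
p=env.get_image("scene")
a=p["img"][130:250,180:360]; cv2.imwrite("pics/s6.png",cv2.resize(cv2.cvtColor(a,cv2.COLOR_RGB2BGR),(720,480),interpolation=cv2.INTER_CUBIC))
E
```

```text
shift [ -0.8   2.5 106.3] turn z rad 0.002 heading 95.1 q [-18.  37.  67.   0.  77. -23.] F [-0.1  0.1 -0.5] w 0.0348 t 12.9
```

View pics/s6.png

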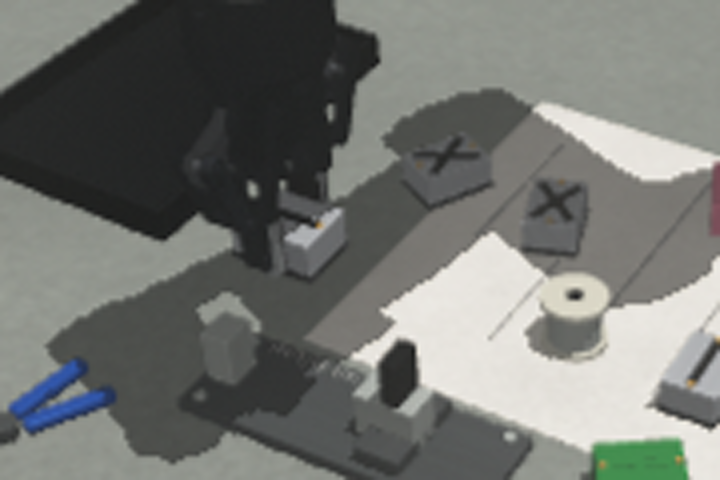

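The module hangs aligned over the open gap, at crop (315,230). I'll lower it onto the bed.

>>> servo_tool(deltas="0 0 2.5 0 0 0 0;0 0 0 30 0 0 0;0 0 0 30 0 0 0;0 0 0 25 0 0 0;0 0 0 12 0 0 0;0 0 0 5 0 0 0;0 0 0 2 0 0 0;0 0 0 0 0 0 0")

```text
time_s: 13.62
position: [0.6463, -0.0886, -0.0176]
tool_rot: [[-0.086, 0.996, 0.002], [0.996, 0.086, -0.0], [-0.001, 0.001, -1.0]]
ft_force: [-0.2, -0.2, -0.8]
grip_width: 0.035
gripper_force: 65.9
```

>>> servo_tool(deltas="0 0 0 1.5 0 0 0;0 0 0 0 0 0 0;0 0 0 0 0 0 0")

```text
time_s: 13.87
position: [0.646, -0.0885, -0.0191]
tool_rot: [[-0.086, 0.996, 0.001], [0.996, 0.086, -0.0], [-0.001, 0.001, -1.0]]
ft_force: [-0.3, -0.7, -0.5]
grip_width: 0.0346
gripper_force: 65.9
```

>>> servo_tool(deltas="0 0 0 2 0 0 0;0 0 0 2 0 0 0;0 0 0 0 0 0 0;0 0 0 0 0 0 0")

```text
time_s: 14.2
position: [0.6456, -0.0884, -0.024]
tool_rot: [[-0.086, 0.996, 0.0], [0.996, 0.086, -0.0], [-0.0, 0.0, -1.0]]
ft_force: [0.6, -0.3, -1.1]
grip_width: 0.0347
gripper_force: 66.0
```

>>> servo_tool(deltas="0.7 0 0 0 0 0 0;0.7 0 0 0 0 0 0;0.7 0 0 0 0 0 0;0.7 0 0 0 0 0 0;0.7 0 0 -15 0 0 0;0.7 0 0 -40 0 0 0;0.7 0 0 -40 0 0 0;0.7 0 0 -25 0 0 0")

```text
time_s: 14.87
position: [0.6466, -0.0886, 0.1001]
tool_rot: [[-0.086, 0.996, 0.004], [0.996, 0.086, -0.001], [-0.002, 0.004, -1.0]]
ft_force: [0.7, 0.4, 0.4]
grip_width: 0.0596
gripper_force: 0.0
```

```bash
python3 - <<'E'
from h import *
p=env.get_image("scene")
a=p["img"][150:250,200:350]; cv2.imwrite("pics/s7.png",cv2.resize(cv2.cvtColor(a,cv2.COLOR_RGB2BGR),(750,500),interpolation=cv2.INTER_CUBIC))
for n,z in [("slide_fin",.075),("jaw_face",.0275),("anvil_face",.0275),("plain_1",.01)]:
    for r in env.spot_point(n,p)[:3]: print(n,r["conf"],px2w(p,*r["uv"],z))
a=np.array([-.084,.996]);c=np.array([642,-55]);t=c+a*(32);print("fin",t)
go(638,-23,60,5)
E
```

```text
slide_fin 0.93 [ 0.6336 -0.0149  0.075 ]
slide_fin 0.38 [0.7801 0.2394 0.075 ]
jaw_face 0.63 [ 0.6428 -0.0454  0.0275]
jaw_face 0.17 [ 0.5965 -0.0614  0.0275]
anvil_face 0.94 [ 0.6558 -0.121   0.0275]
plain_1 0.76 [0.3721 0.0501 0.01  ]
plain_1 0.72 [0.4976 0.0919 0.01  ]
plain_1 0.7 [0.3424 0.1386 0.01  ]
fin [639.312 -23.128]
shift [65.6 -1.3 35.1] turn z rad 1.569 heading 94.9 q [-18.  36.  66.  -0.  78. -23.] F [-0.2  0.1 -0.7] w 0.06 t 15.1167
```

View pics/s7.png

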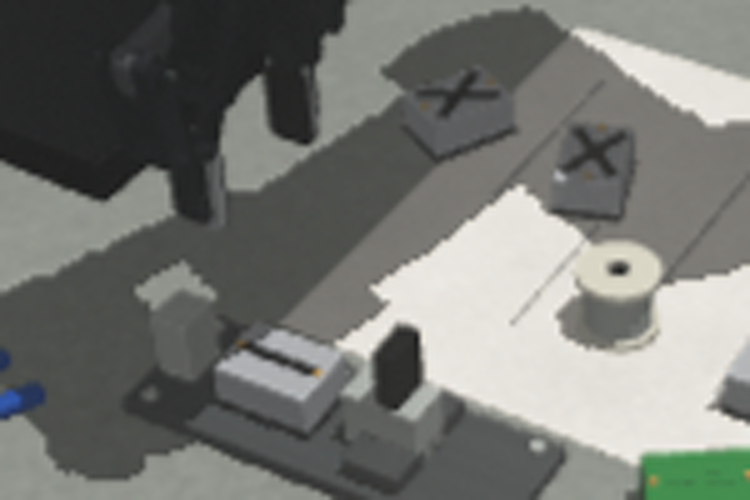

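The module lies square on the bed between the jaws, at crop (283,375). Next I'll pinch the fin and close the jaw.

>>> servo_tool(deltas="0.5 33 0 0 0 0 0;0.5 33 -1 0 0 0 0;0.5 0 0 0 0 0 0.125;0.5 0 0 0 0 0 0.125;0.5 0 0 0 0 0 0.125;0.5 0 0 0 0 0 0.125;0.5 0 0 0 0 0 0.125;0.5 0 0 0 0 0 0.125")

```text
time_s: 15.78
position: [0.6381, -0.0226, 0.0941]
tool_rot: [[0.621, 0.784, -0.003], [0.784, -0.621, 0.001], [-0.002, -0.003, -1.0]]
ft_force: [-0.6, -0.0, -0.6]
grip_width: 0.0427
gripper_force: 0.0
```

>>> servo_tool(deltas="0.5 0 0 0 0 0 0.125;0.5 0 0 0 0 0 0.125;0.5 0 0 0 0 0 0.125;0.5 0 0 0 0 0 0.125;0.5 0 0 0 0 0 0.125;0.5 0 0 0 0 0 0.125;0.5 0 0 0 0 0 0.07;0.5 0 0 0 0 0 0")

```text
time_s: 16.45
position: [0.6382, -0.0226, 0.0942]
tool_rot: [[0.996, 0.084, -0.003], [0.084, -0.996, 0.001], [-0.003, -0.001, -1.0]]
ft_force: [0.2, -0.2, -0.5]
grip_width: 0.043
gripper_force: 0.0
```

>>> servo_tool(deltas="0.5 0 0 30 0 0 0;0.5 0 0 25 0 0 0;0.5 0 0 15 0 0 0;0.5 0 0 8 0 0 0;0.5 0 0 0 0 0 0")

```text
time_s: 16.87
position: [0.6376, -0.0225, 0.0155]
tool_rot: [[0.996, 0.088, -0.005], [0.088, -0.996, 0.001], [-0.004, -0.001, -1.0]]
ft_force: [0.4, -0.5, 0.1]
grip_width: 0.0425
gripper_force: 0.0
```

>>> servo_tool(deltas="0 0 0 0 0 0 0;0 0 0 0 0 0 0;0 0 0 0 0 0 0;0 0 0 0 0 0 0;0 0 0 0 0 0 0;0 0 0 0 0 0 0")

```text
time_s: 17.37
position: [0.6396, -0.0228, 0.0194]
tool_rot: [[0.996, 0.087, 0.002], [0.087, -0.996, -0.0], [0.002, 0.001, -1.0]]
ft_force: [0.3, 0.8, 6.5]
grip_width: 0.0103
gripper_force: 61.6
```

>>> servo_tool(deltas="0 0 4 0 0 0 0;0 0 4 0 0 0 0;0 0 4 0 0 0 0;0 0 4 0 0 0 0;0 0 4 0 0 0 0;0 0 4 0 0 0 0;0 0 3 0 0 0 0;0 0 0 0 0 0 0")

```text
time_s: 18.03
position: [0.6418, -0.0496, 0.0194]
tool_rot: [[0.996, 0.087, 0.002], [0.087, -0.996, 0.0], [0.002, -0.0, -1.0]]
ft_force: [-0.4, 1.6, 7.0]
grip_width: 0.0108
gripper_force: 61.7
```

>>> servo_tool(deltas="0 0 1 0 0 0 0;0 0 1 0 0 0 0;0 0 0 0 0 0 0")

```text
time_s: 18.28
position: [0.642, -0.051, 0.0194]
tool_rot: [[0.996, 0.087, 0.002], [0.087, -0.996, 0.001], [0.002, -0.001, -1.0]]
ft_force: [-0.8, 4.0, 5.9]
grip_width: 0.0108
gripper_force: 61.8
```

>>> servo_tool(deltas="0 0 1 0 0 0 0;0 0 1 0 0 0 0;0 0 0 0 0 0 0")

```text
time_s: 18.53
position: [0.6421, -0.0529, 0.0194]
tool_rot: [[0.996, 0.087, 0.002], [0.087, -0.996, 0.001], [0.002, -0.001, -1.0]]
ft_force: [-1.3, 4.1, 6.8]
grip_width: 0.0109
gripper_force: 61.8
```

>>> servo_tool(deltas="0 0 1 0 0 0 0;0 0 1 0 0 0 0;0 0 0 0 0 0 0")

```text
time_s: 18.78
position: [0.6423, -0.0549, 0.0194]
tool_rot: [[0.996, 0.087, 0.002], [0.087, -0.996, 0.001], [0.002, -0.001, -1.0]]
ft_force: [-1.9, 3.9, 7.4]
grip_width: 0.0105
gripper_force: 61.8
```

>>> servo_tool(deltas="0 0 1 0 0 0 0;0 0 0 0 0 0 0")

```text
time_s: 18.95
position: [0.6424, -0.0559, 0.0194]
tool_rot: [[0.996, 0.087, 0.002], [0.087, -0.996, 0.001], [0.002, -0.001, -1.0]]
ft_force: [-1.2, 4.9, 6.7]
grip_width: 0.0108
gripper_force: 61.8
```

>>> servo_tool(deltas="0 0 1 0 0 0 0;0 0 0 0 0 0 0")

```text
time_s: 19.12
position: [0.6425, -0.0566, 0.0194]
tool_rot: [[0.996, 0.087, 0.002], [0.087, -0.996, 0.001], [0.002, -0.001, -1.0]]
ft_force: [-1.0, 4.7, 7.5]
grip_width: 0.0108
gripper_force: 61.8
```

>>> servo_tool(deltas="0 0 1 0 0 0 0;0 0 0 0 0 0 0")

```text
time_s: 19.28
position: [0.6424, -0.0566, 0.0194]
tool_rot: [[0.996, 0.087, 0.002], [0.087, -0.996, 0.003], [0.002, -0.003, -1.0]]
ft_force: [-1.3, 9.5, 8.1]
grip_width: 0.0107
gripper_force: 61.9
```

Contact. I'll press a bit more and hold.

>>> servo_tool(deltas="0 0 1 0 0 0 0;0 0 0 0 0 0 0;0 0 0 0 0 0 0")

```text
time_s: 19.53
position: [0.6424, -0.0566, 0.0194]
tool_rot: [[0.996, 0.088, 0.001], [0.088, -0.996, 0.004], [0.002, -0.004, -1.0]]
ft_force: [-1.3, 12.1, 9.0]
grip_width: 0.0105
gripper_force: 62.0
```

>>> servo_tool(deltas="0 0 0.7 0 0 0 0;0 0 0 0 0 0 0;0 0 0 0 0 0 0;0 0 0 0 0 0 0;0 0 0 0 0 0 0;0 0 0 0 0 0 0")

```text
time_s: 20.03
position: [0.6424, -0.0566, 0.0194]
tool_rot: [[0.996, 0.088, 0.001], [0.088, -0.996, 0.005], [0.002, -0.005, -1.0]]
ft_force: [-1.4, 16.9, 9.1]
grip_width: 0.0107
gripper_force: 62.1
```

The part sees about 13 N, which is firm enough. Now I'll draw the jaw back and release.

>>> servo_tool(deltas="0 0 -5 0 0 0 0;0 0 -6 0 0 0 0;0 0 -6 0 0 0 0;0 0 -6 0 0 0 0;0 0 -6 0 0 0 0;0 0 -4 0 0 0 0;0 0 0 0 0 0 0;0 0 0 0 0 0 0")

```text
time_s: 20.7
position: [0.64, -0.0274, 0.0194]
tool_rot: [[0.996, 0.087, 0.002], [0.087, -0.996, -0.0], [0.002, 0.001, -1.0]]
ft_force: [-0.6, 0.7, 4.9]
grip_width: 0.0106
gripper_force: 61.7
```

>>> servo_tool(deltas="0.5 0 0 0 0 0 0;0.5 0 0 0 0 0 0;0.5 0 0 0 0 0 0;0.5 0 0 -30 0 0 0;0.5 0 0 -35 0 0 0;0.7 0 0 -15 0 0 0;0.7 0 0 0 0 0 0;0.7 0 0 0 0 0 0")

```text
time_s: 21.37
position: [0.6394, -0.0275, 0.0984]
tool_rot: [[0.996, 0.087, 0.001], [0.087, -0.996, -0.0], [0.001, 0.0, -1.0]]
ft_force: [-0.1, 0.7, -0.4]
grip_width: 0.06
gripper_force: 0.0
```

```bash
python3 - <<'E'
from h import *
p=env.get_image("scene")
mods(p,.031,.0385,(.6,.69,-.15,-.04)); print();mods(p,.04,.047,(.58,.72,-.2,.2))
a=np.array([-.084,.996]);c=np.array([642,-55]);t=c+a*(-48);print("mod",t)
go(*t,90,95)
E
```

```text
px [248. 220.] xy mm 647 -114 size 69 39 yaw -86.2 z 0.0351 rgb [87. 88. 88.]

mod [ 646.032 -102.808]
shift [ 0.6 75.8  7.2] turn z rad -1.571 heading 5.0 q [-13.  35.  68.  -0.  77.  72.] F [0.4 0.3 0.2] w 0.0595 t 21.4167
```

>>> servo_tool(deltas="0.8 0.5 39 0 0 0 0;0.8 0.5 39 0 0 0 0;0.8 0 0 0 0 0 -0.125;0.8 0 0 0 0 0 -0.125;0.8 0 0 0 0 0 -0.125;0.8 0 0 0 0 0 -0.125;0.8 0 0 0 0 0 -0.125;0.8 0 0 0 0 0 -0.125")

```text
time_s: 22.08
position: [0.6463, -0.1048, 0.096]
tool_rot: [[0.665, 0.747, -0.003], [0.747, -0.665, 0.001], [-0.001, -0.003, -1.0]]
ft_force: [-0.7, -0.5, -0.2]
grip_width: 0.068
gripper_force: 0.0
```

>>> servo_tool(deltas="0.8 0 0 0 0 0 -0.125;0.8 0 0 0 0 0 -0.125;0.8 0 0 0 0 0 -0.125;0.8 0 0 0 0 0 -0.125;0.8 0 0 0 0 0 -0.125;0.8 0 0 0 0 0 -0.125;0.8 0 0 0 0 0 -0.07;0.8 0 0 0 0 0 0")

```text
time_s: 22.75
position: [0.6464, -0.1048, 0.0962]
tool_rot: [[-0.088, 0.996, -0.003], [0.996, 0.088, 0.001], [0.001, -0.003, -1.0]]
ft_force: [-0.2, -0.4, 0.7]
grip_width: 0.0685
gripper_force: 0.0
```

>>> servo_tool(deltas="0.8 0 0 35 0 0 0;0.8 0 0 35 0 0 0;0.8 0 0 25 0 0 0;0.8 0 0 15 0 0 0;0.8 0 0 6 0 0 0;0.8 0 0 0 0 0 0")

```text
time_s: 23.25
position: [0.646, -0.1047, -0.0201]
tool_rot: [[-0.084, 0.996, -0.004], [0.996, 0.084, 0.001], [0.002, -0.004, -1.0]]
ft_force: [-0.2, 0.4, 0.3]
grip_width: 0.0688
gripper_force: 0.0
```

```bash
python3 - <<'E'
from h import *
go(646,-105,-24,95)
p=env.get_image("scene")
a=p["img"][150:250,190:340]; cv2.imwrite("pics/s8.png",cv2.resize(cv2.cvtColor(a,cv2.COLOR_RGB2BGR),(750,500),interpolation=cv2.INTER_CUBIC))
E
```

```text
shift [-0.4  0.   3.9] turn z rad -0.003 heading 94.8 q [-20.  44.  72.  -0.  65. -24.] F [-0.2  0.4  0.3] w 0.0688 t 23.25
```

View pics/s8.png

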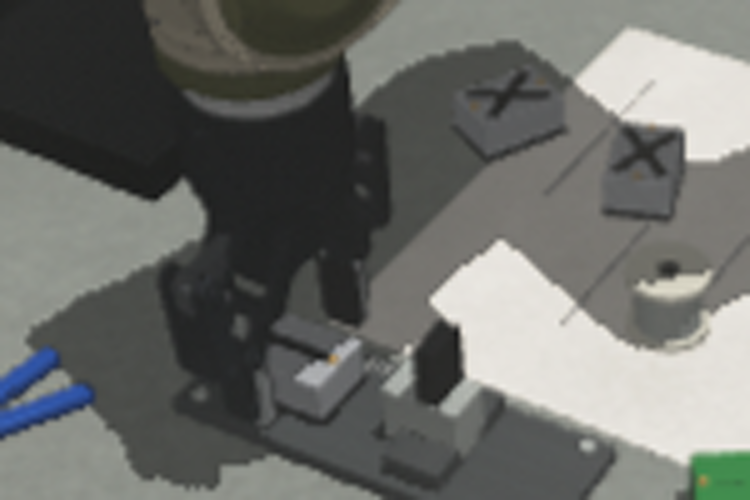

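The fingers flank the module at crop (320,375). I'll close, lift and carry it to the tray.

>>> servo_tool(deltas="0.8 0 0 4 0 0 0;0 0 0 0 0 0 0;0 0 0 0 0 0 0;0 0 0 0 0 0 0;0 0 0 0 0 0 0;0 0 0 0 0 0 0")

```text
time_s: 23.8
position: [0.6476, -0.1051, -0.0209]
tool_rot: [[-0.086, 0.996, 0.002], [0.996, 0.086, -0.0], [-0.001, 0.002, -1.0]]
ft_force: [-1.5, 1.4, 6.4]
grip_width: 0.0349
gripper_force: 61.6
```

>>> servo_tool(deltas="0 0 0 -15 0 0 0;0 0 0 -25 0 0 0;0 0 0 -30 0 0 0;0 0 0 -30 0 0 0;0 0 0 0 0 0 0")

```text
time_s: 24.22
position: [0.6497, -0.1059, 0.0844]
tool_rot: [[-0.086, 0.996, 0.01], [0.996, 0.086, -0.004], [-0.004, 0.009, -1.0]]
ft_force: [0.4, -0.4, -1.0]
grip_width: 0.0348
gripper_force: 60.8
```

>>> servo_tool(deltas="0 -31 -22 0 0 0 0;0 -31 -22 0 0 0 0;0 -31 -22 0 0 0 0;0 -31 -22 0 0 0 0;0 -31 -22 0 0 0 0;0 -31 -22 0 0 0 0;0 -31 -22 0 0 0 0;0 -31 -24 0 0 0 0")

```text
time_s: 24.88
position: [0.4899, -0.3687, 0.0776]
tool_rot: [[-0.086, 0.996, -0.0], [0.996, 0.086, 0.0], [0.0, -0.0, -1.0]]
ft_force: [1.2, 0.5, -0.5]
grip_width: 0.0348
gripper_force: 60.8
```

```bash
python3 - <<'E'
from h import *
go(490,-368,-28,95)
p=env.get_image("top");mods(p)
mods(p,.05,.25,(.3,.7,-.45,-.2));p=env.get_image("scene");save(p,"s9.png")
E
```

```text
shift [  0.6   0.2 105.6] turn z rad -0.001 heading 94.9 q [-48.  34.  74.   0.  72. -53.] F [ 1.2  0.5 -0.5] w 0.0348 t 24.8833
px [277. 184.] xy mm 598 111 size 50 36 yaw -52.1 z 0.0256 rgb [ 64. 137.  75.]
px [222. 233.] xy mm 484 243 size 169 2 yaw -4.3 z 0.0259 rgb [32. 32. 32.]
px [282. 221.] xy mm 509 101 size 50 36 yaw 6.1 z 0.0257 rgb [167. 165. 163.]
px [349. 255.] xy mm 425 -55 size 50 36 yaw 22.9 z 0.0256 rgb [140. 139. 137.]
px [387. 256.] xy mm 422 -145 size 50 36 yaw -24.8 z 0.0256 rgb [86. 85. 85.]
px [260. 256.] xy mm 428 153 size 50 36 yaw -35.4 z 0.0258 rgb [150. 149. 147.]
px [311. 291.] xy mm 343 37 size 50 36 yaw 28.1 z 0.0259 rgb [199. 131. 148.]
px [271. 300.] xy mm 325 128 size 49 35 yaw -0.4 z 0.0255 rgb [ 73. 144.  83.]
px [506. 210.] xy mm 512 -362 size 91 51 yaw -19.5 z 0.1677 rgb [35. 35. 35.]
```

>>> servo_tool(deltas="0 0 0 35 0 0 0;0 0 0 30 0 0 0;0 0 0 20 0 0 0;0 0 0 12 0 0 0;0 0 0 5 0 0 0;0 0 0 1 0 0 0;0 0 0 0 0 0 0;0 0 0 0 0 0 0")

```text
time_s: 25.65
position: [0.4915, -0.3674, -0.0245]
tool_rot: [[-0.086, 0.996, 0.001], [0.996, 0.086, -0.001], [-0.001, 0.001, -1.0]]
ft_force: [0.4, -0.3, -0.7]
grip_width: 0.0346
gripper_force: 60.8
```

>>> servo_tool(deltas="0.6 0 0 0 0 0 0;0.6 0 0 0 0 0 0;0.6 0 0 0 0 0 0;0.6 0 0 0 0 0 0;0.6 0 0 -20 0 0 0;0.6 0 0 -40 0 0 0;0.6 0 0 -40 0 0 0;0.6 0 0 0 0 0 0")

```text
time_s: 26.32
position: [0.4937, -0.3701, 0.0829]
tool_rot: [[-0.086, 0.996, 0.009], [0.996, 0.086, -0.01], [-0.011, 0.008, -1.0]]
ft_force: [0.7, -0.2, 0.3]
grip_width: 0.0511
gripper_force: 0.0
```

```bash
python3 - <<'E'
from h import *
go(422,-145,40,155)
p=env.get_image("scene")
print([ (r["conf"],px2w(p,*r["uv"],.0)) for r in env.spot_point("plain_1",p)])
print([ (r["conf"],px2w(p,*r["uv"],0)) for r in env.spot_point("crossed_1",p)])
E
```

```text
shift [230.9 -52.3  40. ] turn z rad -1.048 heading 94.9 q [-48.  34.  74.   0.  72. -53.] F [ 0.7 -0.2  0.3] w 0.0511 t 26.3167
[(0.96, array([0.6006, 0.1143, 0.    ])), (0.86, array([ 0.4921, -0.3716,  0.    ])), (0.84, array([0.5125, 0.0994, 0.    ])), (0.74, array([0.3288, 0.1293, 0.    ])), (0.57, array([0.427 , 0.1534, 0.    ])), (0.28, array([0.4557, 0.346 , 0.    ]))]
[(0.96, array([0.4237, 0.1464, 0.    ])), (0.86, array([ 0.4277, -0.138 ,  0.    ])), (0.83, array([ 0.4093, -0.0521,  0.    ]))]
```

>>> servo_tool(deltas="0.7 33 -7.5 0 0 0 0;0.7 33 -7.5 0 0 0 0;0.7 33 -7.5 0 0 0 0;0.7 33 -7.5 0 0 0 0;0.7 33 -7.5 0 0 0 0;0.7 33 -7.5 0 0 0 0;0.7 33 -7.5 0 0 0 0;0.7 0 0 0 0 0 -0.125")

```text
time_s: 27.13
position: [0.4154, -0.1363, 0.0736]
tool_rot: [[-0.21, 0.978, -0.005], [0.978, 0.21, 0.004], [0.005, -0.004, -1.0]]
ft_force: [0.0, 0.4, -0.0]
grip_width: 0.0596
gripper_force: 0.0
```

>>> servo_tool(deltas="0.7 0 0 10 0 0 -0.125;0.7 0 0 10 0 0 -0.125;0.7 0 0 10 0 0 -0.125;0.7 0 0 10 0 0 -0.125;0.7 0 0 0 0 0 -0.125;0.7 0 0 0 0 0 -0.125;0.7 0 0 0 0 0 -0.125;0.7 0 0 0 0 0 -0.048")

```text
time_s: 27.8
position: [0.418, -0.1412, 0.0338]
tool_rot: [[-0.909, 0.417, -0.003], [0.417, 0.909, 0.002], [0.003, 0.001, -1.0]]
ft_force: [-0.5, 0.3, 1.1]
grip_width: 0.0595
gripper_force: 0.0
```

```bash
python3 - <<'E'
from h import *
go(422,-145,-33,155.3)
p=env.get_image("scene");T=p["world_to_cam"]
print([ (r["conf"],px2w(p,*r["uv"],0)) for r in env.spot_point("crossed_1",p)])
E
```

```text
shift [-5.4 -1.8 66.7] turn z rad 0.001 heading 155.3 q [-34.  23. 105.  -0.  52. -99.] F [-0.5  0.3  1.1] w 0.0595 t 27.8
[(0.77, array([ 0.4231, -0.0475,  0.    ])), (0.66, array([0.4405, 0.1516, 0.    ]))]
```

>>> servo_tool(deltas="0.7 -5.5 -2 20 0 0 0;0.7 0 0 25 0 0 0;0.7 0 0 15 0 0 0;0.7 0 0 5 0 0 0;0.7 0 0 2 0 0 0;0 0 0 0 0 0 0;0 0 0 0 0 0 0;0 0 0 0 0 0 0")

```text
time_s: 28.57
position: [0.4234, -0.1461, -0.0311]
tool_rot: [[-0.906, 0.423, 0.001], [0.423, 0.906, -0.001], [-0.002, -0.0, -1.0]]
ft_force: [0.7, 0.5, -1.5]
grip_width: 0.0348
gripper_force: 59.9
```

>>> servo_tool(deltas="0 0 0 0 0 0 0;0 0 0 0 0 0 0;0 0 0 -20 0 0 0;0 0 0 -30 0 0 0;0 0 0 -40 0 0 0;0 0 0 -30 0 0 0;0 0 0 0 0 0 0")

```text
time_s: 29.15
position: [0.4254, -0.1473, 0.0933]
tool_rot: [[-0.906, 0.423, 0.009], [0.423, 0.906, -0.006], [-0.01, -0.002, -1.0]]
ft_force: [2.1, -0.8, -0.5]
grip_width: 0.0346
gripper_force: 60.5
```

```bash
python3 - <<'E'
from h import *
go(527,334,87,155)
E
```

```text
shift [111.5 479.1   4.4] turn z rad -0.0 heading 155.0 q [-34.  18.  99.   0.  62. -99.] F [ 2.1 -0.8 -0.5] w 0.0346 t 29.15
```

>>> servo_tool(deltas="0 8 34 0 0 0 0;0 8 34 0 0 0 0;0 8 34 0 0 0 0;0 8 34 0 0 0 0;0 8 34 0 0 0 0;0 8 34 0 0 0 0;0 8 34 0 0 0 0")

```text
time_s: 29.73
position: [0.4726, 0.0953, 0.0876]
tool_rot: [[-0.906, 0.423, -0.001], [0.423, 0.906, 0.0], [0.001, -0.0, -1.0]]
ft_force: [0.7, -0.1, -1.3]
grip_width: 0.0347
gripper_force: 60.5
```

>>> servo_tool(deltas="0 8 34 0 0 0 0;0 8 34 0 0 0 0;0 8 34 0 0 0 0;0 8 34 0 0 0 0;0 8 34 0 0 0 0;0 8 34 0 0 0 0;0 8 34 0 0 0 0;0 0 0 0 0 0 0")

```text
time_s: 30.4
position: [0.5228, 0.3379, 0.0869]
tool_rot: [[-0.908, 0.419, 0.0], [0.419, 0.908, 0.002], [0.0, 0.002, -1.0]]
ft_force: [-1.3, -0.8, -1.9]
grip_width: 0.0351
gripper_force: 60.7
```

>>> servo_tool(deltas="0 0 0 35 0 0 0;0 0 0 35 0 0 0;0 0 0 25 0 0 0;0 0 0 12 0 0 0;0 0 0 5 0 0 0;0 0 0 0 0 0 0;0 0 0 0 0 0 0")

```text
time_s: 30.98
position: [0.5229, 0.3326, -0.0239]
tool_rot: [[-0.906, 0.423, 0.0], [0.423, 0.906, 0.0], [-0.0, 0.0, -1.0]]
ft_force: [0.0, -0.7, -1.5]
grip_width: 0.0349
gripper_force: 60.7
```

>>> servo_tool(deltas="0.6 0 0 0 0 0 0;0.6 0 0 0 0 0 0;0.6 0 0 0 0 0 0;0.6 0 0 0 0 0 0;0.6 0 0 -30 0 0 0;0.6 0 0 -40 0 0 0;0.6 0 0 -40 0 0 0;0.6 0 0 0 0 0 0")

```text
time_s: 31.65
position: [0.5264, 0.3343, 0.0943]
tool_rot: [[-0.906, 0.423, 0.013], [0.423, 0.906, 0.005], [-0.01, 0.01, -1.0]]
ft_force: [1.0, 0.1, 0.6]
grip_width: 0.051
gripper_force: 0.0
```

```bash
python3 - <<'E'
from h import *
p=env.get_image("top");mods(p); mods(p,.028,.034,(.3,.6,.25,.43))
go(428,153,60,144.6);go(425,-55,60,23)
E
```

```text
px [277. 184.] xy mm 598 111 size 50 36 yaw -52.6 z 0.0255 rgb [ 66. 141.  77.]
px [222. 233.] xy mm 481 243 size 176 2 yaw -4.5 z 0.0257 rgb [33. 33. 33.]
px [282. 221.] xy mm 509 101 size 50 36 yaw 6.0 z 0.0255 rgb [171. 169. 167.]
px [349. 255.] xy mm 425 -55 size 50 36 yaw 22.8 z 0.0257 rgb [144. 142. 140.]
px [261. 256.] xy mm 428 153 size 50 36 yaw -35.7 z 0.0257 rgb [65. 65. 64.]
px [311. 291.] xy mm 343 37 size 50 36 yaw 27.9 z 0.0257 rgb [178. 114. 130.]
px [272. 300.] xy mm 325 128 size 49 35 yaw 0.5 z 0.0256 rgb [27. 65. 34.]
px [185. 217.] xy mm 522 334 size 50 37 yaw -25.3 z 0.0308 rgb [114. 113. 112.]
shift [  11.7 -205.    29.2] turn z rad 0.181 heading 155.0 q [ 22.  34.  72.  -0.  74. -43.] F [ 1.1 -0.3  0. ] w 0.0514 t 31.7
shift [ -73.6 -394.7   28.4] turn z rad 2.303 heading 155.0 q [ 22.  34.  72.  -0.  74. -43.] F [ 1.1 -0.3  0. ] w 0.0514 t 31.7
```

>>> servo_tool(deltas="0.7 2 -34 0 0 0 0;0.7 2 -34 0 0 0 0;0.7 2 -34 0 0 0 0;0.7 2 -34 0 0 0 0;0.7 2 -34 0 0 0 0;0.7 2 -35 0 0 0 0;0.7 0 0 25 0 0 0.094;0.7 0 0 25 0 0 0.094")

```text
time_s: 32.37
position: [0.4252, 0.1509, 0.0361]
tool_rot: [[-0.807, 0.59, 0.003], [0.59, 0.807, 0.0], [-0.002, 0.002, -1.0]]
ft_force: [1.0, 0.4, -0.5]
grip_width: 0.0597
gripper_force: 0.0
```

>>> servo_tool(deltas="0.7 0 0 0 0 0 0;0.7 0 0 0 0 0 0")

```text
time_s: 32.53
position: [0.4246, 0.152, 0.0354]
tool_rot: [[-0.813, 0.583, -0.003], [0.583, 0.813, -0.0], [0.002, -0.002, -1.0]]
ft_force: [-0.4, 1.2, 0.8]
grip_width: 0.0601
gripper_force: 0.0
```

```bash
python3 - <<'E'
from h import *
go(428,153,-33,144.3)
E
```

```text
shift [-2.4  2.9 68.4] turn z rad 0.001 heading 144.4 q [  5.  24. 103.   0.  53. -50.] F [-0.4  1.2  0.8] w 0.0601 t 32.5333
```

>>> servo_tool(deltas="0.7 -2.4 2.9 25 0 0 0;0.7 0 0 25 0 0 0;0.7 0 0 13 0 0 0;0.7 0 0 5 0 0 0;0.7 0 0 0 0 0 0;0 0 0 0 0 0 0;0 0 0 0 0 0 0;0 0 0 0 0 0 0")

```text
time_s: 33.2
position: [0.4297, 0.1532, -0.0306]
tool_rot: [[-0.812, 0.584, 0.002], [0.584, 0.812, 0.0], [-0.002, 0.002, -1.0]]
ft_force: [-1.1, -0.1, 7.9]
grip_width: 0.0346
gripper_force: 60.6
```

>>> servo_tool(deltas="0 0 0 0 0 0 0;0 0 0 0 0 0 0;0 0 0 -20 0 0 0;0 0 0 -30 0 0 0;0 0 0 -40 0 0 0;0 0 0 -30 0 0 0;0 0 0 0 0 0 0")

```text
time_s: 33.78
position: [0.4319, 0.1535, 0.0941]
tool_rot: [[-0.812, 0.584, 0.012], [0.584, 0.812, 0.001], [-0.009, 0.008, -1.0]]
ft_force: [0.5, -0.2, -0.1]
grip_width: 0.0351
gripper_force: 60.5
```

>>> servo_tool(deltas="0 18 33 0 0 0 0;0 18 33 0 0 0 0;0 18 33 0 0 0 0;0 18 33 0 0 0 0;0 18 33 0 0 0 0;0 0 0 0 0 0 0;0 0 0 0 0 0 0")

```text
time_s: 34.37
position: [0.4519, 0.3409, 0.0877]
tool_rot: [[-0.813, 0.582, -0.0], [0.582, 0.813, -0.0], [0.0, -0.0, -1.0]]
ft_force: [0.3, 0.5, -2.0]
grip_width: 0.0348
gripper_force: 60.6
```

>>> servo_tool(deltas="0 0 0 35 0 0 0;0 0 0 35 0 0 0;0 0 0 25 0 0 0;0 0 0 12 0 0 0;0 0 0 5 0 0 0;0 0 0 0 0 0 0;0 0 0 0 0 0 0")

```text
time_s: 34.95
position: [0.4529, 0.3389, -0.0232]
tool_rot: [[-0.811, 0.586, 0.001], [0.586, 0.811, 0.0], [-0.001, 0.001, -1.0]]
ft_force: [0.8, -0.1, -0.9]
grip_width: 0.0351
gripper_force: 60.7
```

>>> servo_tool(deltas="0.6 0 0 0 0 0 0;0.6 0 0 0 0 0 0;0.6 0 0 0 0 0 0;0.6 0 0 0 0 0 0;0.6 0 0 -30 0 0 0;0.6 0 0 -40 0 0 0;0.6 0 0 -40 0 0 0;0.6 0 0 0 0 0 0")

```text
time_s: 35.62
position: [0.4557, 0.3412, 0.0936]
tool_rot: [[-0.811, 0.585, 0.012], [0.585, 0.811, 0.006], [-0.006, 0.012, -1.0]]
ft_force: [1.4, -0.1, 0.6]
grip_width: 0.0511
gripper_force: 0.0
```

```bash
python3 - <<'E'
from h import *
p=env.get_image("top");mods(p); mods(p,.028,.034,(.3,.6,.25,.43));mods(p,.028,.034,(.3,.6,-.45,-.25))
go(425,-55,40,22.8)
E
```

```text
px [277. 184.] xy mm 598 110 size 50 36 yaw -53.1 z 0.0256 rgb [ 65. 138.  75.]
px [222. 234.] xy mm 480 243 size 177 2 yaw -4.4 z 0.0258 rgb [33. 33. 33.]
px [282. 221.] xy mm 509 101 size 50 36 yaw 6.2 z 0.0257 rgb [169. 166. 164.]
px [349. 255.] xy mm 425 -55 size 50 36 yaw 22.5 z 0.0257 rgb [142. 140. 138.]
px [311. 291.] xy mm 343 37 size 50 36 yaw 28.2 z 0.0257 rgb [201. 132. 149.]
px [271. 301.] xy mm 325 128 size 49 35 yaw -0.5 z 0.0256 rgb [27. 64. 33.]
px [183. 218.] xy mm 522 334 size 50 37 yaw -25.2 z 0.0308 rgb [130. 129. 128.]
px [181. 247.] xy mm 452 340 size 50 36 yaw -36.1 z 0.0307 rgb [123. 122. 121.]
px [482. 224.] xy mm 491 -367 size 51 35 yaw -85.1 z 0.0307 rgb [133. 131. 130.]
shift [-207.2 -338.5   48.4] turn z rad 2.119 heading 144.2 q [ 25.  29.  81.  -0.  69. -29.] F [ 0.3  0.2 -1.1] w 0.0515 t 35.6667
```

>>> servo_tool(deltas="0.7 -19 -31 0 0 0 0;0.7 -19 -31 0 0 0 0;0.7 -19 -31 0 0 0 0;0.7 -19 -31 0 0 0 0;0.7 -19 -31 0 0 0 0;0.7 -19 -31 0 0 0 0;0.7 -19 -31 0 0 0 0;0.7 -19 -31 0 0 0 0")

```text
time_s: 36.33
position: [0.4298, 0.048, 0.0854]
tool_rot: [[-0.811, 0.585, -0.001], [0.585, 0.811, 0.0], [0.001, -0.0, -1.0]]
ft_force: [1.1, 0.1, -0.5]
grip_width: 0.0599
gripper_force: 0.0
```

>>> servo_tool(deltas="0.7 -19 -31 0 0 0 0;0.7 -19 -31 0 0 0 0;0.7 -17 -29 0 0 0 0;0.7 0 0 10 0 0 0.125;0.7 0 0 10 0 0 0.125;0.7 0 0 10 0 0 0.125;0.7 0 0 10 0 0 0.125;0.7 0 0 10 0 0 0.125")

```text
time_s: 37.0
position: [0.4216, -0.0564, 0.035]
tool_rot: [[-0.309, 0.951, -0.001], [0.951, 0.309, 0.0], [0.001, -0.001, -1.0]]
ft_force: [0.2, -0.6, -1.3]
grip_width: 0.0598
gripper_force: 0.0
```

>>> servo_tool(deltas="0.7 0 0 0 0 0 0.125;0.7 0 0 0 0 0 0.125;0.7 0 0 0 0 0 0.125;0.7 0 0 0 0 0 0.125;0.7 0 0 0 0 0 0.125;0.7 0 0 0 0 0 0.125;0.7 0 0 0 0 0 0.125;0.7 0 0 0 0 0 0.125")

```text
time_s: 37.67
position: [0.4216, -0.0563, 0.0354]
tool_rot: [[0.633, 0.774, -0.001], [0.774, -0.633, 0.0], [-0.0, -0.001, -1.0]]
ft_force: [-0.3, 0.7, -0.3]
grip_width: 0.0592
gripper_force: 0.0
```

>>> servo_tool(deltas="0.7 0 0 0 0 0 0.125;0.7 0 0 0 0 0 0.125;0.7 0 0 0 0 0 0.125;0.7 0 0 0 0 0 0.125;0.7 0 0 0 0 0 0;0.7 0 0 0 0 0 0")

```text
time_s: 38.17
position: [0.4218, -0.0564, 0.0356]
tool_rot: [[0.923, 0.385, -0.001], [0.385, -0.923, 0.0], [-0.001, -0.001, -1.0]]
ft_force: [-0.5, -0.3, -0.5]
grip_width: 0.0596
gripper_force: 0.0
```

```bash
python3 - <<'E'
from h import *
go(425,-55,-33,22.5)
p=env.get_image("scene")
print([ (r["conf"],px2w(p,*r["uv"],0)) for r in env.spot_point("crossed_1",p)])
E
```

```text
shift [ 3.6  0.  68.6] turn z rad 0.003 heading 22.7 q [-24.  22. 107.  -0.  51.  44.] F [-0.5 -0.3 -0.5] w 0.0596 t 38.1667
[(0.94, array([0.5061, 0.3305, 0.    ])), (0.75, array([0.7294, 0.215 , 0.    ])), (0.72, array([0.4552, 0.3361, 0.    ])), (0.63, array([ 0.4251, -0.0537,  0.    ]))]
```

>>> servo_tool(deltas="0.7 3.5 0 25 0 0 0;0.7 0 0 25 0 0 0;0.7 0 0 13 0 0 0;0.7 0 0 5 0 0 0;0.7 0 0 0 0 0 0;0 0 0 0 0 0 0;0 0 0 0 0 0 0;0 0 0 0 0 0 0")

```text
time_s: 38.93
position: [0.4259, -0.0554, -0.0309]
tool_rot: [[0.924, 0.382, 0.002], [0.382, -0.924, -0.001], [0.001, 0.002, -1.0]]
ft_force: [-0.5, -0.8, 4.2]
grip_width: 0.0346
gripper_force: 60.3
```

>>> servo_tool(deltas="0 0 0 0 0 0 0;0 0 0 0 0 0 0;0 0 0 -20 0 0 0;0 0 0 -30 0 0 0;0 0 0 -40 0 0 0;0 0 0 -30 0 0 0;0 0 0 0 0 0 0")

```text
time_s: 39.52
position: [0.4279, -0.0561, 0.0935]
tool_rot: [[0.924, 0.382, 0.01], [0.382, -0.924, -0.004], [0.008, 0.008, -1.0]]
ft_force: [0.8, -0.7, -0.3]
grip_width: 0.0347
gripper_force: 60.4
```

>>> servo_tool(deltas="0 9 -32 0 0 0 0;0 9 -32 0 0 0 0;0 9 -32 0 0 0 0;0 9 -32 0 0 0 0;0 9 -32 0 0 0 0;0 9 -32 0 0 0 0")

```text
time_s: 40.02
position: [0.4012, 0.1444, 0.088]
tool_rot: [[0.924, 0.382, 0.0], [0.382, -0.924, 0.0], [0.0, 0.0, -1.0]]
ft_force: [1.3, -0.0, -0.5]
grip_width: 0.035
gripper_force: 60.3
```

>>> servo_tool(deltas="0 9 -33 0 0 0 0;0 9 -33 0 0 0 0;0 9 -33 0 0 0 0;0 9 -33 0 0 0 0;0 8 -33 0 0 0 0;0 8 -33 0 0 0 0;0 0 0 0 0 0 0;0 0 0 0 0 0 0")

```text
time_s: 40.68
position: [0.3735, 0.3468, 0.0876]
tool_rot: [[0.923, 0.385, -0.0], [0.385, -0.923, -0.0], [-0.0, 0.0, -1.0]]
ft_force: [-0.6, 0.1, -0.9]
grip_width: 0.0346
gripper_force: 60.4
```

```bash
python3 - <<'E'
from h import *
go(372,346,-25,22.5)
E
```

```text
shift [ -1.6   0.1 112.6] turn z rad 0.002 heading 22.6 q [30. 24. 90. -0. 65. 97.] F [-0.6  0.1 -0.9] w 0.0346 t 40.6833
```

>>> servo_tool(deltas="0 0 0 35 0 0 0;0 0 0 35 0 0 0;0 0 0 25 0 0 0;0 0 0 12 0 0 0;0 0 0 5 0 0 0;0 0 0 0 0 0 0;0 0 0 0 0 0 0")

```text
time_s: 41.27
position: [0.3749, 0.3453, -0.0235]
tool_rot: [[0.925, 0.381, 0.001], [0.381, -0.925, 0.0], [0.001, -0.0, -1.0]]
ft_force: [0.4, 0.3, -0.8]
grip_width: 0.0352
gripper_force: 60.6
```

>>> servo_tool(deltas="0.6 0 0 0 0 0 0;0.6 0 0 0 0 0 0;0.6 0 0 0 0 0 0;0.6 0 0 0 0 0 0;0.6 0 0 -30 0 0 0;0.6 0 0 -40 0 0 0;0.6 0 0 -40 0 0 0;0.6 0 0 0 0 0 0")

```text
time_s: 41.93
position: [0.3773, 0.3476, 0.093]
tool_rot: [[0.924, 0.382, 0.011], [0.382, -0.924, 0.006], [0.012, -0.002, -1.0]]
ft_force: [1.3, 0.7, 0.6]
grip_width: 0.0512
gripper_force: 0.0
```

```bash
python3 - <<'E'
from h import *
p=env.get_image("top");mods(p); mods(p,.028,.034,(.3,.6,.25,.43));mods(p,.028,.034,(.3,.6,-.45,-.25))
go(509,101,40,6)
E
```

```text
px [277. 184.] xy mm 598 111 size 50 36 yaw -52.0 z 0.0258 rgb [ 64. 136.  74.]
px [222. 228.] xy mm 496 242 size 142 2 yaw -4.7 z 0.0259 rgb [32. 32. 32.]
px [282. 221.] xy mm 509 101 size 50 36 yaw 5.4 z 0.0255 rgb [165. 163. 161.]
px [311. 291.] xy mm 343 37 size 50 36 yaw 28.3 z 0.0256 rgb [198. 130. 147.]
px [271. 301.] xy mm 325 128 size 49 35 yaw -0.2 z 0.0257 rgb [44. 95. 51.]
px [183. 218.] xy mm 522 334 size 50 37 yaw -24.5 z 0.0307 rgb [141. 139. 137.]
px [180. 247.] xy mm 452 340 size 49 37 yaw -34.6 z 0.0308 rgb [139. 138. 136.]
px [178. 282.] xy mm 374 346 size 49 38 yaw 25.3 z 0.0306 rgb [92. 90. 89.]
px [482. 223.] xy mm 491 -367 size 50 36 yaw -85.1 z 0.0308 rgb [129. 128. 127.]
shift [ 28.5 278.   49.7] turn z rad 0.287 heading 22.5 q [29. 24. 90. -0. 65. 97.] F [-0.1  0.1 -0.3] w 0.0514 t 41.9833
```

>>> servo_tool(deltas="0.7 3.5 35 0 0 0 0;0.7 3.5 35 0 0 0 0;0.7 3.5 35 0 0 0 0;0.7 3.5 35 0 0 0 0;0.7 3.5 35 0 0 0 0;0.7 3.5 35 0 0 0 0;0.7 3.5 34 0 0 0 0;0.7 3.5 34 0 0 0 0")

```text
time_s: 42.65
position: [0.5064, 0.0978, 0.0851]
tool_rot: [[0.924, 0.382, -0.002], [0.382, -0.924, 0.0], [-0.002, -0.001, -1.0]]
ft_force: [1.1, 0.5, 0.1]
grip_width: 0.0595
gripper_force: 0.0
```

>>> servo_tool(deltas="0.7 0 0 15 0 0 0.1;0.7 0 0 15 0 0 0.1;0.7 0 0 15 0 0 0.087;0.7 0 0 0 0 0 0;0.7 0 0 0 0 0 0")

```text
time_s: 43.07
position: [0.5057, 0.0995, 0.0402]
tool_rot: [[0.994, 0.107, -0.003], [0.107, -0.994, 0.0], [-0.003, -0.0, -1.0]]
ft_force: [-0.1, -0.8, 0.6]
grip_width: 0.0598
gripper_force: 0.0
```

```bash
python3 - <<'E'
from h import *
go(509,101,-33,5.8)
E
```

```text
shift [ 3.6 -1.1 73.2] turn z rad 0.006 heading 6.2 q [-2. 28. 93. -0. 59. 82.] F [-0.1 -0.8  0.6] w 0.0598 t 43.0667
```

>>> servo_tool(deltas="0.7 3.5 -1 25 0 0 0;0.7 0 0 25 0 0 0;0.7 0 0 15 0 0 0;0.7 0 0 7 0 0 0;0.7 0 0 0 0 0 0;0 0 0 0 0 0 0;0 0 0 0 0 0 0;0 0 0 0 0 0 0")

```text
time_s: 43.73
position: [0.5108, 0.1009, -0.0294]
tool_rot: [[0.994, 0.105, 0.003], [0.105, -0.994, -0.0], [0.003, 0.0, -1.0]]
ft_force: [0.0, -0.6, 7.2]
grip_width: 0.0344
gripper_force: 61.0
```

>>> servo_tool(deltas="0 0 0 0 0 0 0;0 0 0 0 0 0 0;0 0 0 -20 0 0 0;0 0 0 -30 0 0 0;0 0 0 -40 0 0 0;0 0 0 -30 0 0 0;0 0 0 0 0 0 0")

```text
time_s: 44.32
position: [0.5128, 0.1009, 0.0954]
tool_rot: [[0.994, 0.105, 0.012], [0.105, -0.994, -0.0], [0.012, 0.002, -1.0]]
ft_force: [0.5, 0.3, -0.6]
grip_width: 0.035
gripper_force: 60.5
```

>>> servo_tool(deltas="0 -12.5 35 0 0 0 0;0 -12.5 35 0 0 0 0;0 -12.5 35 0 0 0 0;0 -12.5 35 0 0 0 0;0 -12.5 35 0 0 0 0;0 -12.5 35 0 0 0 0;0 -12.5 35 0 0 0 0")

```text
time_s: 44.9
position: [0.4474, -0.1534, 0.0891]
tool_rot: [[0.994, 0.105, 0.0], [0.105, -0.994, -0.0], [0.0, 0.0, -1.0]]
ft_force: [1.3, -0.6, -2.2]
grip_width: 0.0351
gripper_force: 60.5
```

>>> servo_tool(deltas="0 -12.5 35 0 0 0 0;0 -12.5 35 0 0 0 0;0 -12.5 35 0 0 0 0;0 -12.5 35 0 0 0 0;0 -12.5 35 0 0 0 0;0 -12.5 34 0 0 0 0;0 0 0 0 0 0 0;0 0 0 0 0 0 0")

```text
time_s: 45.57
position: [0.3948, -0.3689, 0.0885]
tool_rot: [[0.995, 0.102, -0.0], [0.102, -0.995, 0.0], [-0.0, -0.0, -1.0]]
ft_force: [-0.4, 1.1, -2.6]
grip_width: 0.0348
gripper_force: 60.6
```

```bash
python3 - <<'E'
from h import *
go(395,-368,-25,6)
E
```

```text
shift [  0.3  -0.9 113.5] turn z rad -0.002 heading 5.9 q [-56.  27.  85.   0.  68.  29.] F [-0.4  1.1 -2.6] w 0.0348 t 45.5667
```

>>> servo_tool(deltas="0 0 0 35 0 0 0;0 0 0 35 0 0 0;0 0 0 25 0 0 0;0 0 0 12 0 0 0;0 0 0 5 0 0 0;0 0 0 0 0 0 0;0 0 0 0 0 0 0")

```text
time_s: 46.15
position: [0.3961, -0.3671, -0.0224]
tool_rot: [[0.994, 0.106, 0.001], [0.106, -0.994, -0.0], [0.0, 0.001, -1.0]]
ft_force: [-0.2, 0.1, -0.6]
grip_width: 0.0344
gripper_force: 60.7
```

>>> servo_tool(deltas="0.6 0 0 0 0 0 0;0.6 0 0 0 0 0 0;0.6 0 0 0 0 0 0;0.6 0 0 0 0 0 0;0.6 0 0 -30 0 0 0;0.6 0 0 -40 0 0 0;0.6 0 0 -40 0 0 0;0.6 0 0 0 0 0 0")

```text
time_s: 46.82
position: [0.3978, -0.3705, 0.0942]
tool_rot: [[0.994, 0.105, 0.007], [0.105, -0.994, -0.011], [0.006, 0.011, -1.0]]
ft_force: [1.0, -0.2, 0.4]
grip_width: 0.0513
gripper_force: 0.0
```

>>> servo_tool(deltas="0.5 23 -26 0 0 0 0;0.5 23 -26 0 0 0 0;0.5 23 -26 0 0 0 0;0.5 23 -26 0 0 0 0;0.5 23 -26 0 0 0 0;0.5 23 -26 0 0 0 0")

```text
time_s: 47.32
position: [0.5174, -0.1966, 0.0871]
tool_rot: [[0.995, 0.104, 0.0], [0.104, -0.995, -0.0], [0.0, 0.0, -1.0]]
ft_force: [-0.1, -0.4, 0.4]
grip_width: 0.043
gripper_force: 0.0
```

>>> servo_tool(deltas="0.5 23 -26 0 0 0 0;0.5 23 -26 0 0 0 0;0.5 23 -26 0 0 0 0;0.5 23 -26 0 0 0 0;0.5 23 -26 0 0 0 0;0.5 24 -26 0 0 0 0.016;0.5 0 0 0 0 0 0;0.5 0 0 0 0 0 0")

```text
time_s: 47.98
position: [0.6389, -0.0269, 0.0865]
tool_rot: [[0.996, 0.091, -0.0], [0.091, -0.996, -0.0], [-0.0, -0.0, -1.0]]
ft_force: [0.3, -0.2, -0.4]
grip_width: 0.0427
gripper_force: 0.0
```

```bash
python3 - <<'E'
from h import *
go(640,-27.5,17,5)
p=env.get_image("scene")
for n,z in [("slide_fin",.075),("jaw_face",.0275),("anvil_face",.0275)]:
    for r in env.spot_point(n,p)[:1]: print(n,r["conf"],px2w(p,*r["uv"],z))
E
```

```text
shift [ 1.   0.7 69.5] turn z rad 0.004 heading 5.2 q [-13.  36.  68.  -0.  76.  72.] F [ 0.3 -0.2 -0.4] w 0.0427 t 47.9833
slide_fin 0.71 [ 0.6376 -0.0212  0.075 ]
jaw_face 0.91 [ 0.6424 -0.0466  0.0275]
anvil_face 0.66 [ 0.6602 -0.116   0.0275]
```

>>> servo_tool(deltas="0.5 1 0.7 25 0 0 0.004;0.5 0 0 25 0 0 0;0.5 0 0 12 0 0 0;0.5 0 0 5 0 0 0;0.5 0 0 0 0 0 0;0 0 0 0 0 0 0;0 0 0 0 0 0 0;0 0 0 0 0 0 0")

```text
time_s: 48.85
position: [0.6402, -0.0291, 0.0216]
tool_rot: [[0.996, 0.085, 0.002], [0.085, -0.996, -0.0], [0.002, 0.0, -1.0]]
ft_force: [-1.4, -0.8, 2.2]
grip_width: 0.0108
gripper_force: 60.5
```

>>> servo_tool(deltas="0 0 0 0 0 0 0;0 0 0 0 0 0 0;0 0 0 0 0 0 0;0 0 5 0 0 0 0;0 0 8 0 0 0 0;0 0 8 0 0 0 0;0 0 8 0 0 0 0;0 0 8 0 0 0 0")

```text
time_s: 49.52
position: [0.6432, -0.0654, 0.0216]
tool_rot: [[0.996, 0.085, 0.002], [0.085, -0.996, 0.001], [0.002, -0.001, -1.0]]
ft_force: [-0.4, 4.2, 6.6]
grip_width: 0.0106
gripper_force: 61.3
```

>>> servo_tool(deltas="0 0 8 0 0 0 0;0 0 8 0 0 0 0;0 0 8 0 0 0 0;0 0 6 0 0 0 0;0 0 4 0 0 0 0;0 0 2 0 0 0 0;0 0 0 0 0 0 0;0 0 0 0 0 0 0")

```text
time_s: 50.18
position: [0.6463, -0.102, 0.0216]
tool_rot: [[0.996, 0.085, 0.002], [0.085, -0.996, -0.001], [0.002, 0.001, -1.0]]
ft_force: [-1.3, 0.5, 6.7]
grip_width: 0.0106
gripper_force: 61.2
```

>>> servo_tool(deltas="0 0 1.5 0 0 0 0;0 0 1.5 0 0 0 0;0 0 0 0 0 0 0")

```text
time_s: 50.43
position: [0.6465, -0.1044, 0.0216]
tool_rot: [[0.996, 0.085, 0.002], [0.085, -0.996, 0.0], [0.002, 0.0, -1.0]]
ft_force: [-0.9, 2.7, 6.9]
grip_width: 0.0106
gripper_force: 61.3
```

>>> servo_tool(deltas="0 0 1 0 0 0 0;0 0 1 0 0 0 0;0 0 0 0 0 0 0")

```text
time_s: 50.68
position: [0.6467, -0.1063, 0.0216]
tool_rot: [[0.996, 0.085, 0.002], [0.085, -0.996, 0.0], [0.002, -0.0, -1.0]]
ft_force: [-1.3, 3.6, 6.3]
grip_width: 0.0105
gripper_force: 61.3
```

>>> servo_tool(deltas="0 0 1 0 0 0 0;0 0 0 0 0 0 0;0 0 0 0 0 0 0")

```text
time_s: 50.93
position: [0.6467, -0.1065, 0.0216]
tool_rot: [[0.996, 0.085, 0.002], [0.085, -0.996, 0.001], [0.002, -0.001, -1.0]]
ft_force: [-2.4, 7.3, 6.7]
grip_width: 0.0107
gripper_force: 61.4
```

Stopped at the anvil, as predicted (-106.6). I'll give it a little firm press, then release and back away.

>>> servo_tool(deltas="0 0 1.5 0 0 0 0;0 0 0 0 0 0 0;0 0 0 0 0 0 0")

```text
time_s: 51.18
position: [0.6467, -0.1065, 0.0216]
tool_rot: [[0.996, 0.086, 0.001], [0.086, -0.996, 0.003], [0.002, -0.003, -1.0]]
ft_force: [-2.2, 12.6, 9.4]
grip_width: 0.0102
gripper_force: 61.6
```

>>> servo_tool(deltas="0.4 0 0 0 0 0 0;0.4 0 0 0 0 0 0;0.4 0 0 0 0 0 0;0.4 0 0 0 0 0 0;0.4 0 0 -30 0 0 0;0.4 0 0 -40 0 0 0;0.4 0 0 -40 0 0 0;0.4 0 0 -30 0 0 0")

```text
time_s: 51.85
position: [0.6468, -0.1097, 0.1636]
tool_rot: [[0.996, 0.084, 0.003], [0.084, -0.996, -0.001], [0.003, 0.002, -1.0]]
ft_force: [0.9, -0.1, 0.9]
grip_width: 0.034
gripper_force: 0.0
```

>>> servo_tool(deltas="0.4 -40 10 0 0 0 0;0.4 -40 10 0 0 0 0;0.4 -40 10 0 0 0 0;0.4 -40 10 0 0 0 0;0.4 0 0 0 0 0 0;0.4 0 0 0 0 0 0")

```text
time_s: 52.35
position: [0.4892, -0.1634, 0.1606]
tool_rot: [[0.997, 0.082, 0.0], [0.082, -0.997, -0.0], [0.0, 0.0, -1.0]]
ft_force: [0.5, -0.0, 0.5]
grip_width: 0.0342
gripper_force: 0.0
```

```bash
python3 - <<'E'
from h import *
p=env.get_image("scene")
a=p["img"][90:330,150:550]; cv2.imwrite("pics/s10.png",cv2.resize(cv2.cvtColor(a,cv2.COLOR_RGB2BGR),(800,480),interpolation=cv2.INTER_CUBIC))
for n,z in [("slide_fin",.075),("jaw_face",.0275),("anvil_face",.0275)]:
    for r in env.spot_point(n,p)[:1]: print(n,r["conf"],px2w(p,*r["uv"],z))
p=env.get_image("top");mods(p); mods(p,.028,.034,(.3,.6,.25,.43));mods(p,.028,.034,(.3,.6,-.45,-.25))
go(640,-27.5,17,5)
E
```

```text
slide_fin 0.66 [ 0.6514 -0.1017  0.075 ]
jaw_face 0.94 [ 0.6521 -0.1274  0.0275]
anvil_face 0.68 [ 0.6527 -0.1309  0.0275]
px [277. 184.] xy mm 598 111 size 50 36 yaw -51.8 z 0.0257 rgb [ 58. 124.  67.]
px [311. 292.] xy mm 343 37 size 50 36 yaw 28.3 z 0.0258 rgb [181. 119. 134.]
px [271. 301.] xy mm 325 128 size 49 36 yaw -0.1 z 0.0257 rgb [ 66. 132.  75.]
px [183. 218.] xy mm 522 335 size 50 37 yaw -24.5 z 0.0308 rgb [131. 130. 128.]
px [180. 247.] xy mm 452 340 size 50 36 yaw -37.1 z 0.0308 rgb [129. 127. 125.]
px [177. 282.] xy mm 374 346 size 50 36 yaw 22.9 z 0.0308 rgb [129. 127. 126.]
shift [ 159.7 -121.7  142.9] turn z rad -0.001 heading 4.9 q [-31.  20.  83.   0.  77.  54.] F [-0.2 -0.   0.1] w 0.0337 t 52.6
```

View pics/s10.png

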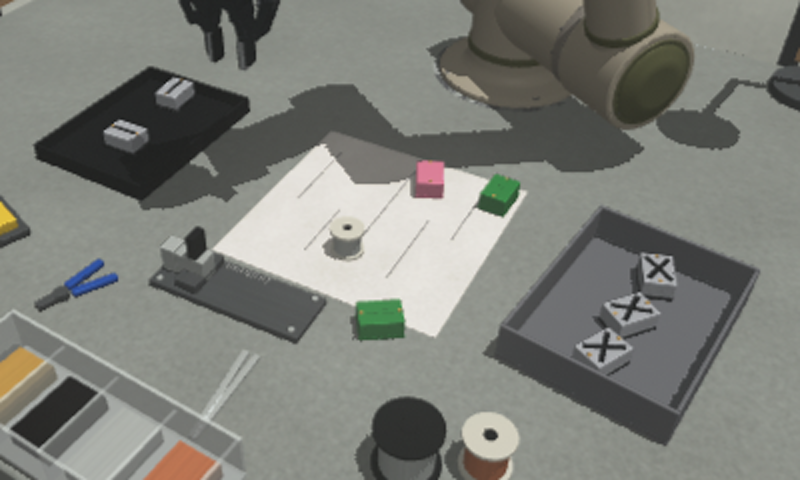

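The picture shows the two strip modules in the tray at (125,135) and (175,92). The three crossed ones are in the bin at (658,270), (630,312) and (603,350). The caliper is empty and shut at (185,252), and the bystanders haven't moved.

```bash
python3 -c "
from rig import env
print(env.close_job())"
```

```text
the job is handed in; nothing more can be done
None
```

The job is handed in: both good modules are in the tray (one pressed in the caliper at about 13 N first), the three rejects are in the bin, the caliper is empty and shut, and the final picture shows the spools, cutters and tweezers where they were.

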